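Load the test sleeve and prove the trip lever

ROBOT

A 6-joint arm with a two-finger parallel gripper is mounted at the origin on the work surface. World frame = base frame: x ahead of the robot, y to its left, z up, the work surface at z = 0. Lengths are in m, angles in degrees, forces in N, time in s.
With the tool pointing down it reaches from about 0.275 to 1 m from the base axis. Payload 8.4 kg.
Tool frame: the origin (TCP) lies midway between the tips of the shut fingers; the grasp point (between the pads) lies 19 mm behind it (env.grip_depth is the distance from the TCP to the grasp point, in m); z points along the fingers, y is the line along which they close (so a half turn about z gives the same grasp; the last joint's range is limited). The gripper opens to 85 mm and grips with 20 to 120 N. Pads are 22 mm wide; open, the fingers measure 114 mm over their backs; the gripper's body (76 mm by 85 mm) begins 54 mm behind the grasp point. The pads swing forward as they close: fully open they stand 13 mm farther back than shut.
Start: joints at [-63.621, 20.225, 93.587, -0, 66.188, -0.138], TCP at [0.279, -0.559, 0.203] pointing down, gripper open.
Joint ranges: [-150.9, 150.9], [-52.94, 120.26], [3.33, 152.33], [-74.26, 254.26], [0, 154.13], [-172.89, 172.89]. Speed limits (degrees/s): [127.2, 127.2, 159.86, 180, 180, 180].

INTERFACE

Orientations are given as [roll, pitch, yaw] about the fixed x, y, z axes, in that order (R = Rz(yaw) Ry(pitch) Rx(roll)).
In Python, from station import observe, vision, ticket, env gives the robot as it stands.
- The arm moves only by the tool send_rows, never from a script. Its argument "commands" is text: rows parted by semicolons, each of 6 numbers parted by spaces: the shift along the tool's x, y, z each as a share of 0.4 m, from -1 to 1, then the turn, a rotation vector about the tool's x, y, z each as a share of 90 degrees, from -1 to 1. A call has 1 to 5 rows; each row is the pose to reach, as a shift and turn from the pose commanded when the call began, along the tool's axes at that moment; what a row does not reach only later rows make up. A row lasts 1/12 s, in which the tool goes at most 41.7 mm and 7.16 degrees, less where a joint would pass 70% of its speed; a pose out of reach is approached as far as the arm can. A call with a number of a shift or a turn outside -1 to 1 is refused whole. A call with a gripper value outside its range is refused whole. "hand" is the closure, from -1 (fully open) to 1 (shut), set as the call begins (left out, the last holds). The fingers move at their own pace and stop on an object; "squeeze" is the grip in N (left out, the last holds). Time passes only in rows, so rows that repeat a pose let the fingers close. It gives the time, the measured TCP pose, the force, the opening and the grip force at its end, in the units of the state.
- observe(): the state, without advancing time (a new reading comes with each control period).
- vision.capture(name): name is "side" or "top" or "wrist"; returns the picture (384x512x3 uint8, red, green, blue); there is no depth.
- vision.camera_info(name): a dict with "intrinsics" (3x3 intrinsics, pixels), "view" (4x4, takes a point from world to camera coordinates). Camera axes: x right, y down, z forward; pixel columns grow to the right and rows downward; lengths in m; the calibration is good to about 2 mm. The wrist camera is an equidistant fisheye: a pixel r from the principal point sees the ray r / f radians off the axis. A picture is of the moment at which its call begins: read the wrist's pose just before it. camera_info takes no time and is no camera call; for the wrist camera it gives the pose at the moment of the call.
- ticket.finish_job(): hands the job in; it is judged then, once.
The state is a dict: "time_s": time; "qpos": joint angles; "joint_velocities": joint speeds; "tau": joint torques, N m; "ee_pos": TCP position; "eef_rot": TCP orientation; "contact_force": force on the tool from outside, world axes, zero at the start; "torque": the same for the moment, N m; "width": finger opening in m; "finger_force": force on a finger pad.
Only numpy, scipy, OpenCV 4.12 (cv2) and the standard library are available. Lean on these libraries where they do the work, as an engineer would, in place of code of your own. Each camera call takes 0.05 s, during which the arm holds its last target. There are 200 camera calls.

TASK

Take the tallest of the three plug-in modules out of the rack, slide it brass end first fully home into the empty leaning sleeve and let go of it. Then test the trip unit: press its round button so that the T-handled lever drops by itself, let the button come back out, and lift the lever up again until it stays fully up. Leave the other two modules, the bottle and the screwdriver as they are.

Things in the scene. Friction and masses are not known exactly. Their poses are not given: they have to be found in the camera images.
- load_module: the tallest module: grey plastic plate 50 wide (its x) x 12 thick (its y) x 100 mm tall, brass contact band at its lower end; origin at the centre of its underside, z up through it. It starts upright in one of the rack's three slots, standing 76 mm out of the rack. The same turned half round about z.
- wide_module: module not to be moved: 70 wide x 12 thick x 72 mm tall, same look; origin at the centre of its underside; stands in another slot
- short_module: module not to be moved: 38 wide x 12 thick x 66 mm tall, same look; origin at the centre of its underside; stands in another slot
- rack: fixed black rack, 92 (x) x 163 (y) x 30 mm high, origin at the centre of its underside; three slots open at the top at y = -64, 0, +64 mm, each 76 (x) x 15 mm (y), floor 6 mm above the bench
- sleeve: fixed black sleeve leaning 30 degrees, mouth towards the robot side. Origin: centre of its underside; z along the sleeve, out of the mouth. Cavity 54 (its x) x 16 mm (its y) about z, floor at z = 6 mm, 6 mm walls up to z = 56, then a mouth flaring to 64 x 26 mm at z = 64. Home: the module's underside centre at z = 6 mm, z and x along the sleeve
- panel: sloping white face of the trip unit, 160 (its x, pointing up the slope) x 210 mm (its y); origin at the centre of the face, z = outward normal, leaning 35 degrees from vertical towards the robot's front right. Crossed above by the rail of point rail_mid.
- rail_mid (a point): centre of the 20 x 20 mm aluminium rail that runs along panel y (256 mm long) above the face, so that a vertical tool cannot get at the button; its two upright 20 x 20 mm posts stand 118 mm to either side, straight down to the bench
- button_top (a point): centre of the outer end of the round black push button, 18 mm across, standing 12 mm out of the face at panel x = 8, y = -45 mm
- button (a joint): how far the button is pressed in, m: 0 out, 0.007 fully in (along minus panel z, about 3.5 N)
- lever_hinge (a point): hinge of the lever, in the face at panel x = 20, y = +40 mm; its axis runs along panel y
- lever_tip (a point): centre of the lever's cross bar: a round bar 12 mm across and 34 mm long along panel y, at the end of a flat stem 12 wide x 8 mm thick, 50 mm from the hinge
- lever (a joint): angle of the lever, rad: 0 = fully up (leaning up the slope, 50 degrees above the panel normal), growing as it drops, 1.48 = fully down (35 degrees below the normal). It balances over at about 0.26: below that it falls to the up stop and stays, above it falls down. Starts at 0. Lifting takes under 3 N at the bar.
- flux_bottle: loose white bottle, 40 mm across, 110 mm tall, not to be moved; origin at the centre of its underside
- screwdriver: loose screwdriver, 180 mm long, lying on the bench along its x, not to be moved; origin below its middle
Things that resemble listed ones, but are neither listed nor needed, are in the scene too. What is shaped like the part that bears sleeve but orange is not meant.

How it is judged:
By the outcome, as a careful person would: the job done as asked, in the order asked, and still so for the second after the job is handed in, with the robot touching nothing.
It also fails if it takes over 69 s, if anything falls off the work surface, if the arm or the gripper's body presses on something with over 40 N, if the wrist force passes 120 N, or if a joint passes its speed limit or range.

## Working session

There is one attempt and no reset: what is moved stays moved. The work goes in short steps, Python scripts to look and compute and a tool call to move; the robot and the scene stay as the last step left them, time stands still between calls to the robot, and variables do not carry over. Pictures are saved under pics/ and viewed, at most 10 in all, crops included, and the job is handed in when it is done.

Besides the shell and the picture viewer there is one more tool, called after "Request:" by a JSON object that holds its "api" and its "payload", one argument or row to a line. send_rows: Moves the arm, as the interface text tells. Its arguments: {"type":"object","properties":{"commands":{"type":"string"},"hand":{"type":"number"},"squeeze":{"type":"number"}},"required":["commands"]}

```bash
mkdir -p pics; ls
python3 - <<'E'
from station import observe, vision, ticket, env
import cv2, numpy as np
print(observe())
for n in ("side","top","wrist"):
    i=vision.camera_info(n); print(n,np.round(i["intrinsics"],1).tolist(),np.round(i["view"],4).tolist())
    im=vision.capture(n); np.save(f"pics/{n}0.npy",im)
    cv2.imwrite(f"pics/{n}0.png",im[:,:,::-1])
a=cv2.imread("pics/side0.png");cv2.imwrite("pics/side0b.png",cv2.resize(a,(800,600),interpolation=cv2.INTER_CUBIC))
a=cv2.imread("pics/top0.png");cv2.imwrite("pics/top0b.png",cv2.resize(a,(800,600),interpolation=cv2.INTER_CUBIC))
E
```

```text
pics
{'time_s': 0.0, 'qpos': array([-6.36212121e+01,  2.02644289e+01,  9.36294707e+01,  1.41792026e-03,
        6.61872713e+01, -1.38994902e-01]), 'joint_velocities': array([ 0.05378922, -0.05282448, -0.00044933,  0.00461435, -0.04802929,
       -0.09240067]), 'tau': array([-5.04972428e-03, -6.05261636e+01, -3.42075098e+01, -1.94483837e-04,
        9.32304858e-03,  1.83598792e-05]), 'ee_pos': array([ 0.27881005, -0.55878675,  0.20253759]), 'eef_rot': array([-1.79918832e+02, -1.49331039e-03,  2.65172084e+01]), 'contact_force': array([-0.27446256, -0.4344404 ,  0.37334741]), 'torque': array([ 0.02562264, -0.00714996, -0.00606506]), 'finger_force': 0.0, 'width': 0.0850378442549706}
side [[348.8, 0.0, 252.1], [0.0, 348.8, 190.9], [0.0, 0.0, 1.0]] [[-0.9162, -0.4006, 0.0029, 0.5184], [-0.2037, 0.4595, -0.8645, 0.302], [0.345, -0.7927, -0.5026, 0.8958], [0.0, 0.0, 0.0, 1.0]]
top [[383.4, 0.0, 257.0], [0.0, 383.4, 193.6], [0.0, 0.0, 1.0]] [[0.0117, -0.9999, 0.0108, -0.0711], [-0.9929, -0.0129, -0.1181, 0.5892], [0.1183, -0.0093, -0.9929, 1.2708], [0.0, 0.0, 0.0, 1.0]]
wrist [[297.3, 0.0, 255.8], [0.0, 297.3, 197.6], [0.0, 0.0, 1.0]] [[0.4462, -0.8949, -0.0014, -0.6242], [-0.8628, -0.4306, 0.2648, -0.0346], [-0.2376, -0.117, -0.9643, 0.3788], [0.0, 0.0, 0.0, 1.0]]
```

View pics/side0b.png

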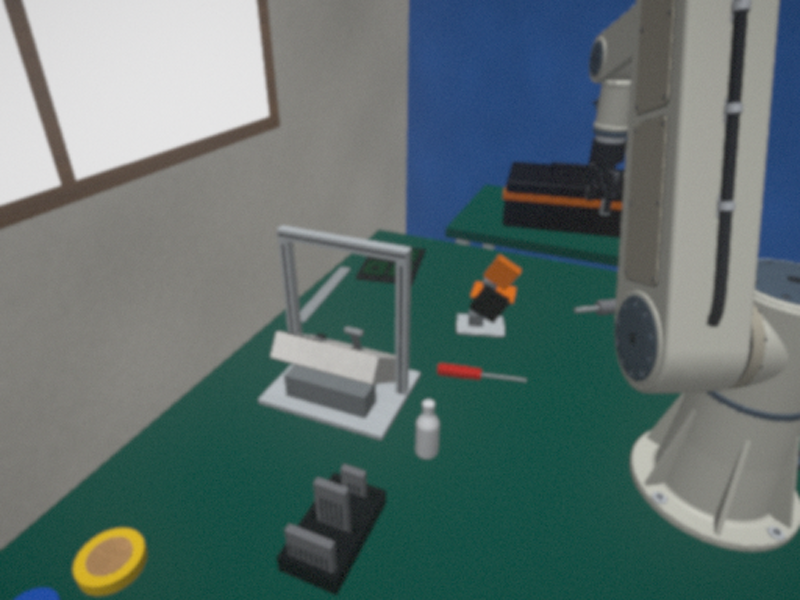

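View pics/top0b.png

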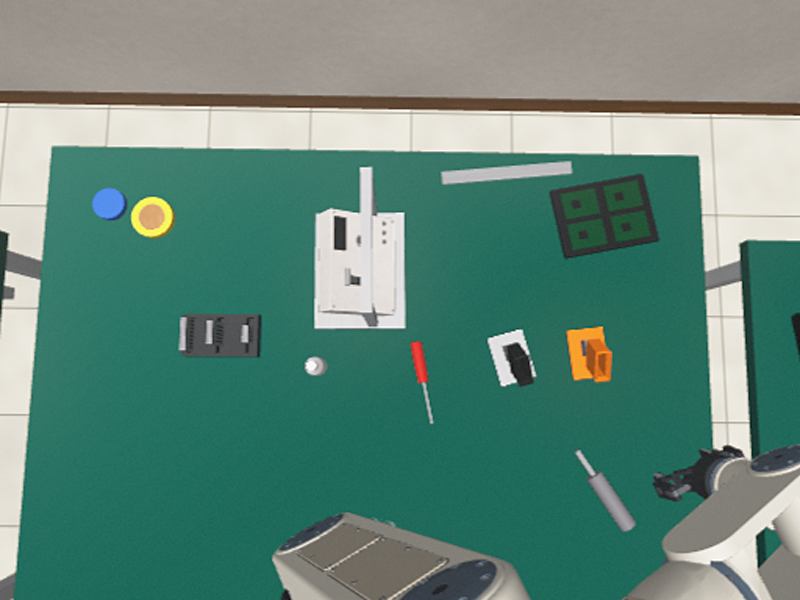

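The side view (800x600 scale) shows the black rack at (335,530) holding three grey modules: (310,548), (332,505) and (352,480). It also shows the trip unit with its rail at (340,320) and the black sleeve at (490,300), in front of an orange one. The top view shows the modules at (183,332), (212,332) and (245,332), the black sleeve on a white base at (515,360), and the orange lookalike at (592,355).

Possible mix-ups:
- **Load module:** the candidates are (183,332), (212,332) and (245,332). The middle one looks tallest.
- **Sleeve:** black (515,360) or orange (592,355). I choose black.

```bash
cat > h.py <<'E'
from station import observe, vision, ticket, env
import cv2, numpy as np
from scipy.spatial.transform import Rotation as R
def ray(name,px,info=None):
    i=info or vision.camera_info(name); K=np.array(i["intrinsics"]);V=np.array(i["view"])
    u=(px[0]-K[0,2])/K[0,0]; v=(px[1]-K[1,2])/K[1,1]
    if name=="wrist":
        r=np.hypot(u,v); d=np.array([u/r*np.sin(r),v/r*np.sin(r),np.cos(r)]) if r>1e-9 else np.array([0,0,1.])
    else: d=np.array([u,v,1.])
    d=V[:3,:3].T@(d/np.linalg.norm(d)); return -V[:3,:3].T@V[:3,3], d
def onz(name,px,z,info=None):
    o,d=ray(name,px,info); return o+d*(z-o[2])/d[2]
def tri(*rays):
    A=np.zeros((3,3));b=np.zeros(3)
    for o,d in rays:
        P=np.eye(3)-np.outer(d,d);A+=P;b+=P@o
    p=np.linalg.solve(A,b); return p,[np.linalg.norm((np.eye(3)-np.outer(d,d))@(p-o)) for o,d in rays]
def proj(name,p,info=None):
    i=info or vision.camera_info(name); K=np.array(i["intrinsics"]);V=np.array(i["view"])
    c=V[:3,:3]@np.asarray(p)+V[:3,3]
    if name=="wrist":
        r=np.hypot(c[0],c[1]);t=np.arctan2(r,c[2]);return K[:2,2]+K[0,0]*t*c[:2]/r
    return K[:2,2]+K[0,0]*c[:2]/c[2]
def pose():
    s=observe(); return np.array(s["ee_pos"]),R.from_euler("xyz",s["eef_rot"],degrees=True)
def delta(p,Rt):
    "row numbers from the present pose to TCP p with tool rotation Rt"
    p0,R0=pose(); return np.round(R0.inv().apply(np.asarray(p)-p0)/0.4,4), np.round((R0.inv()*Rt).as_rotvec(degrees=True)/90,4)
E
python3 - <<'E'
from h import *
f=lambda x,y:(x/1.5625,y/1.5625)
for n,px,z in [("tall",(212,332),.1),("rackNE",(260,316),.03),("rackSW",(181,357),.03),("sleeve mouth",(522,378),.06),("sleevebase",(500,358),.003),("handle",(352,279),.13),("rail far",(366,170),.3),("rail near",(369,310),.3),("panel L",(318,215),.1),("bottle",(315,366),.1)]:
    print(n,onz("top",f(*px),z).round(3))
# tallest: triangulate candidates
for t,s in [((212,321),(318,480)),((183,320),(287,526)),((245,322),(341,466))]:
    print(tri(ray("top",f(*t)),ray("side",f(*s))))
# rail ends
print(tri(ray("top",f(366,168)),ray("side",f(281,230))),tri(ray("top",f(369,310)),ray("side",f(408,250))))
p,R0=pose(); V=np.array(vision.camera_info("wrist")["view"]); c=-V[:3,:3].T@V[:3,3]
print("cam in tool",R0.inv().apply(c-p),R0.inv().apply(V[:3,:3].T[:,2]),R0.as_matrix().round(3))
t=cv2.imread("pics/top0.png"); s=cv2.imread("pics/side0.png")
a=cv2.resize(t[120:240,105:265],(400*2//2,300)); b=cv2.resize(t[195:255,300:400],(400,240),interpolation=cv2.INTER_CUBIC)
c1=cv2.resize(s[280:380,170:260],(400,444)[:2],interpolation=cv2.INTER_CUBIC)
L=np.vstack([a,b]); L=L; c2=cv2.resize(s[280:380,170:250],(400,540))
cv2.imwrite("pics/crop1.png",np.hstack([L,c2]))
E
```

```text
tall [0.516 0.325 0.1  ]
rackNE [0.557 0.244 0.03 ]
rackSW [0.466 0.411 0.03 ]
sleeve mouth [ 0.43 -0.32  0.06]
sleevebase [ 0.473 -0.284  0.003]
handle [0.626 0.038 0.13 ]
rail far [0.795 0.005 0.3  ]
rail near [ 0.545 -0.005  0.3  ]
panel L [0.766 0.115 0.1  ]
bottle [0.45  0.112 0.1  ]
(array([0.53987654, 0.32727853, 0.09768997]), [np.float64(0.0007029257339314854), np.float64(0.0007029257339314609)])
(array([0.54567803, 0.39573845, 0.07691916]), [np.float64(0.0037014627688554407), np.float64(0.003701462768855565)])
(array([0.53951991, 0.26655551, 0.06608274]), [np.float64(0.0011982567700995219), np.float64(0.0011982567700993712)])
(array([0.79447001, 0.00388256, 0.31104909]), [np.float64(0.000787682731640231), np.float64(0.0007876827316401599)]) (array([ 0.54321466, -0.00576307,  0.31373844]), [np.float64(0.00011781548024137017), np.float64(0.00011781548024131824)])
cam in tool [ 6.68250553e-02 -4.80615629e-05 -1.70901629e-01] [-2.64866396e-01 -1.96558456e-04  9.64285100e-01] [[ 0.895  0.446 -0.   ]
 [ 0.446 -0.895  0.001]
 [ 0.    -0.001 -1.   ]]
```

View pics/crop1.png

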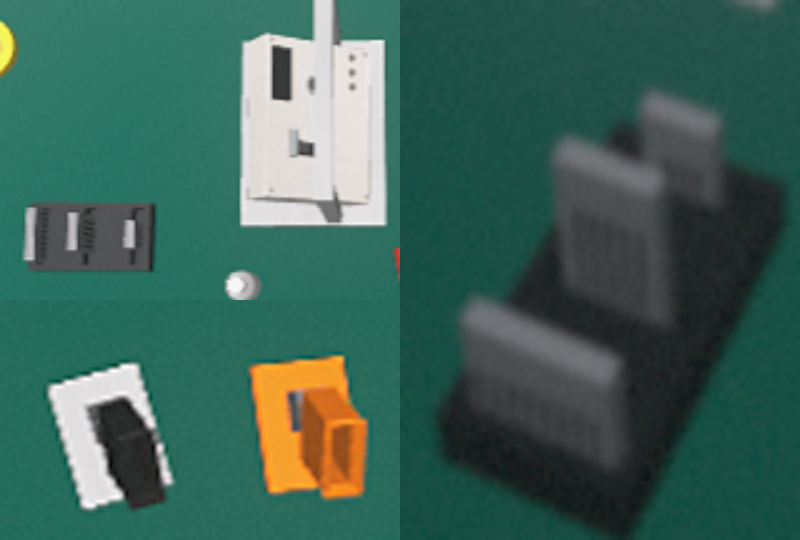

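The crop confirms two things. The middle module, with its top at about (610,165) in the crop, is the tallest at z ≈ 0.10. The black sleeve at (130,450) stands on a white base, and the orange one is the lookalike. Next I move the wrist camera over the sleeve.

Request:
{"api": "send_rows", "payload": {
  "commands": "0.3 -0.18 -0.1 0 0 0;0.3 -0.18 -0.1 0 0 0;0.3 -0.18 -0.1 0 0 0;0.3 -0.18 -0.1 0 0 0;0.3 -0.18 -0.1 0 0 0",
  "hand": -1
}}

```text
time_s: 0.57
ee_pos: [0.3565, -0.4385, 0.2447]
eef_rot: [179.9, -0.1, 26.7]
contact_force: [0.1, -1.0, 0.2]
width: 0.0852
finger_force: 0.0
```

Run:
```python
from h import *
import pickle
i=vision.camera_info("wrist"); im=vision.capture("wrist"); print(pose()[0])
pickle.dump((i,im),open("pics/w1.pkl","wb"))
```

```text
[ 0.35540406 -0.44009537  0.24401259]
```

Request:
{"api": "send_rows", "payload": {
  "commands": "0.2 -0.13 0.05 0 0 0;0.2 -0.13 0.05 0 0 0;0.2 -0.13 0.05 0 0 0;0.2 -0.13 0.05 0 0 0;0.2 -0.13 0.05 0 0 0"
}}

```text
time_s: 1.03
ee_pos: [0.4023, -0.3594, 0.2228]
eef_rot: [-180.0, 0.1, 26.6]
contact_force: [0.1, -0.5, 0.7]
width: 0.0856
finger_force: 0.0
```

Run:
```python
from h import *
import pickle
i=vision.camera_info("wrist"); im=vision.capture("wrist"); print(pose()[0])
pickle.dump((i,im),open("pics/w2.pkl","wb"))
i1,im1=pickle.load(open("pics/w1.pkl","rb"))
def crop(i,im,p,h):
    c=proj("wrist",p,i).astype(int); print(c); x0=np.clip(c[0]-h,0,512-2*h);y0=np.clip(c[1]-h,0,384-2*h);print("x0,y0",x0,y0)
    g=im[y0:y0+2*h,x0:x0+2*h,::-1].astype(float); g=np.clip(255*(g/255)**.55,0,255).astype(np.uint8)
    return cv2.resize(g,(400,400),interpolation=cv2.INTER_CUBIC)
cv2.imwrite("pics/sl.png",np.hstack([crop(i1,im1,[.45,-.3,.04],80),crop(i,im,[.45,-.3,.04],80)]))
```

```text
[ 0.40219963 -0.36014237  0.22309565]
[190  58]
x0,y0 110 0
[228 115]
x0,y0 148 35
```

View pics/sl.png

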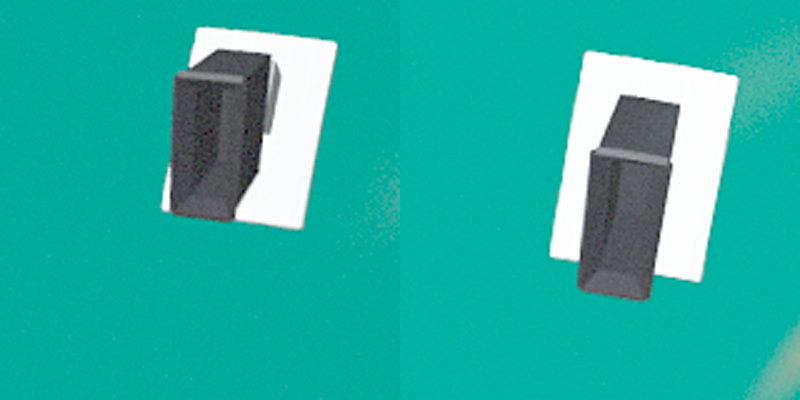

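The two close crops show the black sleeve on its white base, with the open mouth facing the base side (down in the picture). The mouth corners are about (178,73), (243,80), (235,218), (172,212) on the left and (595,150), (670,163), (650,299), (580,290) on the right. Next I triangulate them.

Run:
```python
from h import *
import pickle
i1,m1=pickle.load(open("pics/w1.pkl","rb"));i2,m2=pickle.load(open("pics/w2.pkl","rb"))
f1=lambda p:(110+p[0]/2.5-.3,p[1]/2.5-.3); f2=lambda p:(148+(p[0]-400)/2.5-.3,35+p[1]/2.5-.3)
C={"TL":((178,73),(595,150)),"TR":((243,80),(670,163)),"BR":((235,218),(650,299)),"BL":((172,212),(580,290))}
B={"bTL":((198,28),(586,52)),"bTR":((336,43),(738,76)),"bBR":((302,229),(700,281)),"bBL":((163,210),(550,257))}
P={}
for k,(a,b) in {**C,**B}.items():
    p,r=tri(ray("wrist",f1(a),i1),ray("wrist",f2(b),i2)); P[k]=p; print(k,p.round(4),round(r[0]*1e3,2))
c=sum(P[k] for k in C)/4
x=(P["TL"]+P["TR"]-P["BL"]-P["BR"])/2; y=(P["TR"]+P["BR"]-P["TL"]-P["BL"])/2
print("centre",c,"x",x,np.linalg.norm(x),"y",y,np.linalg.norm(y))
z=np.cross(x,y);z/=np.linalg.norm(z); print("z",z, "lean",np.degrees(np.arccos(abs(z[2]))), "azx",np.degrees(np.arctan2(x[1],x[0])),"azy",np.degrees(np.arctan2(y[1],y[0])),"azz",np.degrees(np.arctan2(z[1],z[0])))
bx=P["bTL"]-P["bBL"];bx2=P["bTR"]-P["bBR"];by=P["bTR"]-P["bTL"]
print("base az",[np.degrees(np.arctan2(v[1],v[0])) for v in (bx,bx2,by)], [np.linalg.norm(v) for v in(bx,bx2,by)])
# white base mask fits, in each view on plane z=4mm
for (i,m) in ((i1,m1),(i2,m2)):
    hsv=cv2.cvtColor(m,cv2.COLOR_RGB2HSV); w=((hsv[...,1]<40)&(hsv[...,2]>150)).astype(np.uint8)
    q=proj("wrist",c,i).astype(int); mk=np.zeros_like(w);y0=max(q[1]-60,0);x0=max(q[0]-60,0);mk[y0:q[1]+60,x0:q[0]+75]=w[y0:q[1]+60,x0:q[0]+75]
    cs,_=cv2.findContours(mk,cv2.RETR_EXTERNAL,cv2.CHAIN_APPROX_NONE);cs=max(cs,key=cv2.contourArea)[:,0]
    W=np.array([onz("wrist",p,.004,i)[:2] for p in cs]).astype(np.float32)
    print("base rect",cv2.minAreaRect(W*1000))
```

```text
TL [ 0.4695 -0.2939  0.1078] 0.07
TR [ 0.4772 -0.3216  0.1085] 0.14
BR [ 0.4229 -0.3392  0.0756] 0.07
BL [ 0.4133 -0.3105  0.0754] 0.21
bTL [ 0.5169 -0.2531  0.0048] 0.2
bTR [ 0.5398 -0.3291  0.0047] 0.52
bBR [ 0.4344 -0.3608  0.0025] 0.06
bBL [ 0.4116 -0.2844  0.0041] 0.54
centre [ 0.4457371  -0.31627467  0.09184274] x [0.05520542 0.01708944 0.03264513] 0.06637312961964037 y [ 0.00864771 -0.02822751  0.00047042] 0.029526202375370566
z [ 0.47431804  0.13080226 -0.87058208] lean 29.473648089479042 azx 17.20048281241344 azy -72.96716213779666 azz 15.417211655423392
base az [np.float64(16.573091367909765), np.float64(16.74156305579397), np.float64(-73.2594943732205)] [np.float64(0.10992808379331018), np.float64(0.11005889279037254), np.float64(0.07937293945661976)]
base rect ((475.7698059082031, -306.34375), (110.96685791015625, 80.41553497314453), 16.715818405151367)
base rect ((475.1965637207031, -306.5762939453125), (109.29484558105469, 80.81509399414062), 16.476438522338867)
```

The sleeve is well determined: azimuth 16.6°, lean 30°, and mouth centre about (0.446, -0.316, 0.092). Now I move to the rack.

Request:
{"api": "send_rows", "payload": {
  "commands": "0.2235 -0.4475 -0.05 0 0 0.296;0.2235 -0.4475 -0.05 0 0 0.296;0.2235 -0.4475 -0.05 0 0 0.296;0.2235 -0.4475 -0.05 0 0 0.296;0.2235 -0.4475 -0.05 0 0 0.296",
  "hand": 0
}}

```text
time_s: 1.5
ee_pos: [0.4023, -0.1591, 0.2437]
eef_rot: [180.0, -0.0, -0.7]
contact_force: [1.0, 0.3, 0.8]
width: 0.0424
finger_force: 0.0
```

Request:
{"api": "send_rows", "payload": {
  "commands": "0 -0.5 0 0 0 0;0 -0.5 0 0 0 0;0 -0.5 0 0 0 0;0 -0.5 0 0 0 0;0 -0.5 0 0 0 0"
}}

```text
time_s: 1.92
ee_pos: [0.4036, 0.0421, 0.2439]
eef_rot: [-180.0, -0.1, -0.2]
contact_force: [0.3, -0.4, -0.2]
width: 0.0429
finger_force: 0.0
```

Request:
{"api": "send_rows", "payload": {
  "commands": "0 -0.5 0 0 0 0;0 -0.5 0 0 0 0;0 -0.5 0 0 0 0;0 -0.5 0 0 0 0;0 -0.5 0 0 0 0"
}}

```text
time_s: 2.33
ee_pos: [0.4047, 0.2429, 0.2437]
eef_rot: [-180.0, -0.1, -0.2]
contact_force: [1.1, -0.1, -0.2]
width: 0.0427
finger_force: 0.0
```

Request:
{"api": "send_rows", "payload": {
  "commands": "0 -0.1 0.1 0 0 0;0 -0.1 0.1 0 0 0;0 -0.1 0.1 0 0 0;0 -0.1 0.1 0 0 0;0 -0.1 0.1 0 0 0"
}}

```text
time_s: 2.75
ee_pos: [0.4045, 0.2797, 0.2039]
eef_rot: [180.0, -0.0, -0.2]
contact_force: [0.5, 0.6, 0.0]
width: 0.0428
finger_force: 0.0
```

Run:
```python
from h import *
import pickle
i=vision.camera_info("wrist"); im=vision.capture("wrist"); print(pose()[0])
pickle.dump((i,im),open("pics/w3.pkl","wb"))
```

```text
[0.40462849 0.27979128 0.20421145]
```

Request:
{"api": "send_rows", "payload": {
  "commands": "0.2 0 0.03 0 0 0;0.2 0 0.03 0 0 0;0.2 0 0.03 0 0 0;0.2 0 0.03 0 0 0;0.2 0 0.03 0 0 0"
}}

```text
time_s: 3.22
ee_pos: [0.4839, 0.2797, 0.1918]
eef_rot: [-180.0, -0.0, -0.2]
contact_force: [-0.7, -0.1, 0.1]
width: 0.0426
finger_force: 0.0
```

Run:
```python
from h import *
import pickle
i=vision.camera_info("wrist"); im=vision.capture("wrist"); print(observe())
pickle.dump((i,im),open("pics/w4.pkl","wb"))
i1,im1=pickle.load(open("pics/w3.pkl","rb"))
def crop(i,im,p,h):
    c=proj("wrist",p,i).astype(int); x0=np.clip(c[0]-h,0,512-2*h);y0=np.clip(c[1]-h,0,384-2*h);print("x0,y0",x0,y0)
    g=im[y0:y0+2*h,x0:x0+2*h,::-1].astype(float); g=np.clip(255*(g/255)**.55,0,255).astype(np.uint8)
    return cv2.resize(g,(400,400),interpolation=cv2.INTER_CUBIC)
cv2.imwrite("pics/rk.png",np.hstack([crop(i1,im1,[.515,.325,.1],100),crop(i,im,[.515,.325,.1],100)]))
```

```text
{'time_s': 3.2667, 'qpos': array([2.99228246e+01, 1.50075807e+01, 1.02491088e+02, 2.05415094e-03,
       6.24969069e+01, 1.20115870e+02]), 'joint_velocities': array([ 0.97929386, -0.47727114,  0.40095191,  0.05164214, -0.13933493,
        0.02114042]), 'tau': array([-5.77466022e-01, -5.17225349e+01, -3.33258605e+01, -3.40177375e-02,
       -5.16616367e-02, -1.21661893e-02]), 'ee_pos': array([0.48336609, 0.27994842, 0.19190009]), 'eef_rot': array([-1.79996204e+02, -2.91285006e-03, -1.93994273e-01]), 'contact_force': array([-0.42264225, -0.33229576,  0.77243932]), 'torque': array([-0.02338953, -0.03976386, -0.01939793]), 'finger_force': 0.0, 'width': 0.04286665606354971}
x0,y0 105 0
x0,y0 105 58
```

View pics/rk.png

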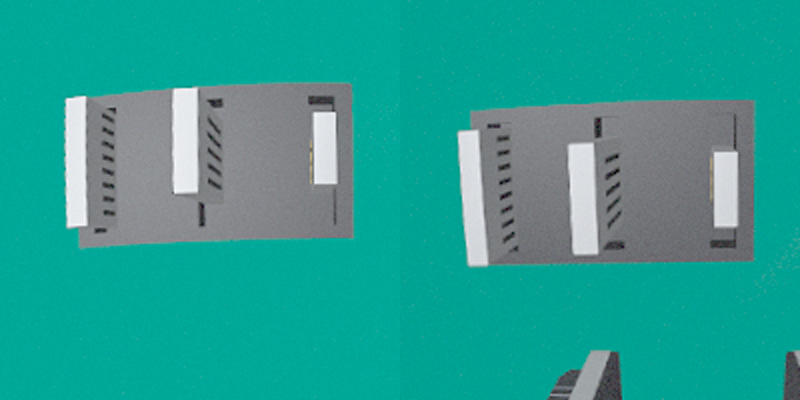

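The wrist crops show the rack with three bright module tops. The tall one is in the middle, around (185,140) on the left and (583,198) on the right, with free space on both sides. Next I triangulate its top corners.

Run:
```python
from h import *
import pickle
D=[pickle.load(open(f"pics/w{k}.pkl","rb")) for k in (3,4)]
Q=[]
for (i,m),(cx,cy) in zip(D,((105+185/2,140/2),(105+183/2,58+198/2))):
    hsv=cv2.cvtColor(m,cv2.COLOR_RGB2HSV); w=((hsv[...,1]<60)&(hsv[...,2]>110)).astype(np.uint8)
    n,l,st,ce=cv2.connectedComponentsWithStats(w); k=l[int(cy),int(cx)]
    cs,_=cv2.findContours((l==k).astype(np.uint8),cv2.RETR_EXTERNAL,cv2.CHAIN_APPROX_NONE);r=cv2.minAreaRect(cs[0])
    b=cv2.boxPoints(r); s=b.sum(1);d=b[:,0]-b[:,1]; Q.append([b[s.argmin()],b[d.argmax()],b[s.argmax()],b[d.argmin()],ce[k]]); print(r,ce[k])
P=[]
for a,b in zip(*Q):
    p,e=tri(ray("wrist",a,D[0][0]),ray("wrist",b,D[1][0]));P.append(p);print(p.round(4),round(e[0]*1e3,2))
for (i,m),q in zip(D,Q):
    W=[onz("wrist",p,.106,i)[:2] for p in q]; print(np.round(W,4).tolist())
    v=(W[0]+W[1]-W[2]-W[3]); print(np.degrees(np.arctan2(v[1],v[0])))
# rack mask outline at z=.03
for i,m in D:
    hsv=cv2.cvtColor(m,cv2.COLOR_RGB2HSV); w=(hsv[...,1]<70).astype(np.uint8); q=proj("wrist",[.515,.325,.03],i).astype(int)
    k=np.zeros_like(w);k[max(q[1]-70,0):q[1]+60,105:305]=1
    n,l,st,ce=cv2.connectedComponentsWithStats(w*k);j=1+st[1:,4].argmax()
    cs,_=cv2.findContours((l==j).astype(np.uint8),cv2.RETR_EXTERNAL,cv2.CHAIN_APPROX_NONE)
    W=np.array([onz("wrist",p,.03,i)[:2] for p in cs[0][:,0]]).astype(np.float32);print("rack",cv2.minAreaRect(W*1000))
```

```text
((197.5, 70.0), (52.0, 13.0), 90.0) [197.0363901   69.98689956]
((196.03163146972656, 156.94895935058594), (56.06886672973633, 13.19267463684082), 88.09085083007812) [196.09128065 156.57493188]
[0.5422 0.3381 0.1056] 0.07
[0.5421 0.3266 0.1028] 0.22
[0.4923 0.3261 0.1061] 0.25
[0.4926 0.3376 0.1089] 0.31
[0.5173 0.3328 0.1026] 0.02
[[0.5421, 0.3379], [0.5412, 0.3259], [0.4923, 0.3259], [0.4929, 0.3379], [0.5168, 0.3321]]
0.007380398683768788
[[0.5422, 0.338], [0.5422, 0.3263], [0.4922, 0.3264], [0.492, 0.3385], [0.5178, 0.3321]]
-0.3631023560857438
rack ((516.515869140625, 336.7835998535156), (170.63563537597656, 93.11166381835938), 89.80905151367188)
rack ((515.7943725585938, 336.90185546875), (91.66915130615234, 171.66421508789062), 0.5213025212287903)
```

Request:
{"api": "send_rows", "payload": {
  "commands": "0.084 -0.13 0.1 0 0 -0.002;0.084 -0.13 0.13 0 0 -0.002;0.084 -0.13 0.13 0 0 -0.002;0.084 -0.13 0.13 0 0 -0.002;0.084 -0.13 0.13 0 0 -0.002"
}}

```text
time_s: 3.68
ee_pos: [0.5166, 0.3325, 0.1399]
eef_rot: [180.0, 0.0, 0.1]
contact_force: [-0.1, -0.3, -0.2]
width: 0.0426
finger_force: 0.0
```

Request:
{"api": "send_rows", "payload": {
  "commands": "0 0 0.06 0 0 0;0 0 0.12 0 0 0;0 0 0.155 0 0 0;0 0 0.155 0 0 0;0 0 0.155 0 0 0"
}}

```text
time_s: 4.1
ee_pos: [0.5172, 0.3324, 0.0786]
eef_rot: [-180.0, -0.0, 0.0]
contact_force: [0.2, 0.3, 0.5]
width: 0.0429
finger_force: 0.0
```

Request:
{"api": "send_rows", "payload": {
  "commands": "0 0 0 0 0 0;0 0 0 0 0 0;0 0 0 0 0 0;0 0 0 0 0 0;0 0 0 0 0 0",
  "hand": 1,
  "squeeze": 60
}}

```text
time_s: 4.52
ee_pos: [0.5178, 0.3331, 0.0781]
eef_rot: [-180.0, -0.1, 0.1]
contact_force: [-0.3, 0.3, 3.8]
width: 0.0002
finger_force: 2.1
```

Request:
{"api": "send_rows", "payload": {
  "commands": "0 0 0 0 0 0;0 0 0 0 0 0;0 0 0 0 0 0"
}}

```text
time_s: 4.77
ee_pos: [0.5178, 0.3332, 0.0781]
eef_rot: [-180.0, -0.1, 0.1]
contact_force: [-1.1, -0.3, 6.4]
width: -0.0006
finger_force: 3.2
```

The fingers shut without holding anything, so I take a look.

Run:
```python
from h import *
im=vision.capture("wrist"); s=vision.capture("side"); print(observe())
g=lambda a:np.clip(255*(a[...,::-1]/255.)**.6,0,255).astype(np.uint8)
cv2.imwrite("pics/g1.png",np.hstack([cv2.resize(g(im)[150:384,130:380],(427,400)),cv2.resize(g(s)[260:380,160:270],(367,400))]))
```

```text
{'time_s': 4.8667, 'qpos': array([3.26183905e+01, 2.73681227e+01, 1.00518209e+02, 7.41397017e-03,
       5.20464245e+01, 1.22554558e+02]), 'joint_velocities': array([ 0.04266643,  0.0109133 , -0.03713174, -0.12730182,  0.03112154,
       -0.00259184]), 'tau': array([-2.35663215e-01, -5.94481981e+01, -2.66421407e+01, -9.78521607e-02,
       -3.19046192e-01, -5.43427486e-04]), 'ee_pos': array([0.51783486, 0.33322924, 0.07809545]), 'eef_rot': array([-1.79958884e+02, -5.35294042e-02,  5.92571936e-02]), 'contact_force': array([-1.33161973,  0.11019542,  6.43622557]), 'torque': array([ 0.01291449,  0.16875201, -0.04483063]), 'finger_force': 3.220777790431839, 'width': -6.309591107640038e-05}
```

View pics/g1.png

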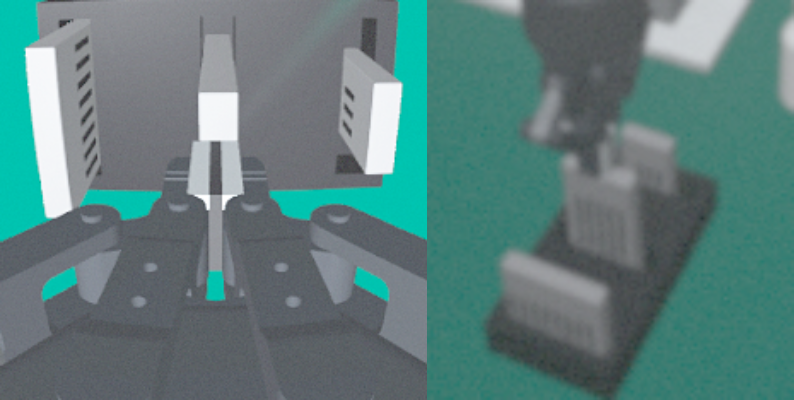

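The side view shows the fingertips shut on top of the module rather than around it. In the wrist view the shut pads start at (215,140), right where the module top at (218,115) disappears. The fingertips may therefore sit behind the stated TCP. I back off and measure the fingers in the wrist camera.

Request:
{"api": "send_rows", "payload": {
  "commands": "0 0 -0.1 0 0 0;0 0 -0.1 0 0 0;0 0 -0.1 0 0 0;0 0 -0.1 0 0 0"
}}

```text
time_s: 5.2
ee_pos: [0.5173, 0.3328, 0.1173]
eef_rot: [-180.0, -0.0, 0.1]
contact_force: [-0.3, -0.6, -0.0]
width: 0.0001
finger_force: 0.0
```

Run:
```python
from h import *
import pickle
print({k:getattr(env,k) for k in dir(env) if not k.startswith("__")})
im=vision.capture("wrist");pickle.dump((vision.camera_info("wrist"),im),open("pics/w5.pkl","wb"));print(pose()[0])
```

```text
{'IKError': <class 'station.IKError'>, 'grip_depth': 0.0187}
[0.51689415 0.33254209 0.11667572]
```

Request:
{"api": "send_rows", "payload": {
  "commands": "0 0 0 0 0 0;0 0 0 0 0 0;0 0 0 0 0 0;0 0 0 0 0 0",
  "hand": 0
}}

```text
time_s: 5.58
ee_pos: [0.5171, 0.3327, 0.1168]
eef_rot: [180.0, 0.0, 0.1]
contact_force: [-0.3, 0.2, -0.6]
width: 0.0427
finger_force: 0.0
```

Run:
```python
from h import *
import pickle
im=vision.capture("wrist");pickle.dump((vision.camera_info("wrist"),im),open("pics/w6.pkl","wb"));print(observe())
_,a=pickle.load(open("pics/w5.pkl","rb"))
g=lambda a:np.clip(255*(a[...,::-1]/255.)**.6,0,255).astype(np.uint8)
cv2.imwrite("pics/g2.png",np.hstack([cv2.resize(x[184:384,155:355],(400,400),interpolation=cv2.INTER_CUBIC) for x in (g(a),g(im))]))
```

```text
{'time_s': 5.6333, 'qpos': array([3.26141185e+01, 2.46001854e+01, 9.91066106e+01, 1.74911690e-04,
       5.63317861e+01, 1.22556948e+02]), 'joint_velocities': array([-0.02308359, -0.11275058, -0.05160236, -0.0231665 ,  0.14041857,
       -0.08282842]), 'tau': array([ 7.30279808e-04, -6.18012428e+01, -3.01918817e+01,  2.66906700e-04,
        6.28783397e-03, -3.20473384e-05]), 'ee_pos': array([0.51720022, 0.33272485, 0.11686251]), 'eef_rot': array([1.79979360e+02, 3.25974484e-02, 5.70676563e-02]), 'contact_force': array([-0.3275849 , -0.33609524, -0.35048393]), 'torque': array([ 0.01700695, -0.00849152, -0.01546923]), 'finger_force': 0.0, 'width': 0.042747653939554146}
```

View pics/g2.png

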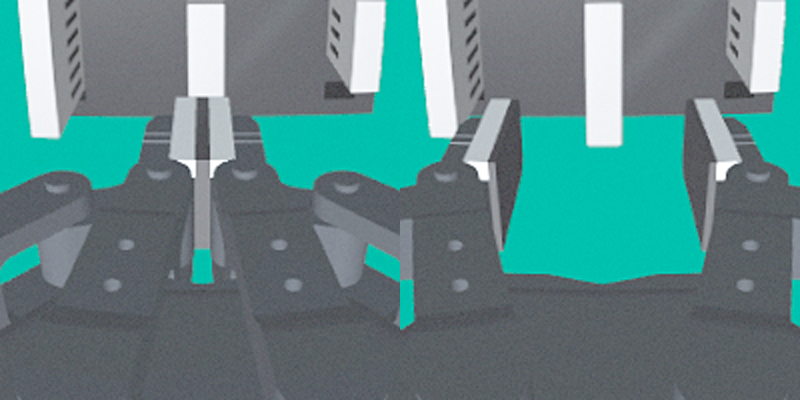

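The pads measure about 28 to 30 mm behind the stated TCP, from both the pad spacing in the picture and the earlier contact at z = 0.106. I allow for a 28 mm shorter finger from here on and go lower.

Request:
{"api": "send_rows", "payload": {
  "commands": "0 0 0.06 0 0 0;0 0 0.11 0 0 0;0 0 0.16 0 0 0;0 0 0.16 0 0 0;0 0 0.16 0 0 0"
}}

```text
time_s: 6.05
ee_pos: [0.5166, 0.3324, 0.0525]
eef_rot: [179.9, 0.1, 0.1]
contact_force: [-0.2, 0.3, 0.8]
width: 0.0425
finger_force: 0.0
```

Request:
{"api": "send_rows", "payload": {
  "commands": "0 0 0 0 0 0;0 0 0 0 0 0;0 0 0 0 0 0;0 0 0 0 0 0;0 0 0 0 0 0",
  "hand": 1,
  "squeeze": 60
}}

```text
time_s: 6.47
ee_pos: [0.5184, 0.3333, 0.0548]
eef_rot: [-179.9, -0.1, 0.1]
contact_force: [-0.2, -0.7, 7.0]
width: 0.0106
finger_force: 59.6
```

Request:
{"api": "send_rows", "payload": {
  "commands": "0 0 0 0 0 0;0 0 0 0 0 0"
}}

```text
time_s: 6.63
ee_pos: [0.5184, 0.3334, 0.0548]
eef_rot: [-179.9, -0.1, 0.1]
contact_force: [-0.1, -1.5, 7.5]
width: 0.0106
finger_force: 59.6
```

Request:
{"api": "send_rows", "payload": {
  "commands": "0 0 -0.04 0 0 0;0 0 -0.1 0 0 0;0 0 -0.18 0 0 0;0 0 -0.28 0 0 0;0 0 -0.38 0 0 0"
}}

```text
time_s: 7.05
ee_pos: [0.5167, 0.3324, 0.2067]
eef_rot: [180.0, 0.1, 0.1]
contact_force: [0.6, 0.9, -0.7]
width: 0.0111
finger_force: 58.5
```

Request:
{"api": "send_rows", "payload": {
  "commands": "-0.1 0.1 -0.03 0 0 0;-0.2 0.2 -0.03 0 0 0;-0.25 0.3 -0.03 0 0 0;-0.28 0.4 -0.03 0 0 0;-0.29 0.5 -0.03 0 0 0"
}}

```text
time_s: 7.47
ee_pos: [0.4064, 0.1606, 0.2175]
eef_rot: [-180.0, -0.0, 0.2]
contact_force: [0.9, -0.8, -1.3]
width: 0.0111
finger_force: 58.7
```

```bash
cat >> h.py <<'E'
az=np.radians(16.6); zs=np.array([-.5*np.cos(az),-.5*np.sin(az),np.cos(np.pi/6)])
ys=np.array([np.sin(az),-np.cos(az),0]); xs=np.cross(ys,-zs)
Rs=R.from_matrix(np.array([xs,ys,-zs]).T)
mouth=np.array([.4457,-.3163,.0918]); home=mouth-.058*zs
E
python3 - <<'E'
from h import *
s=observe();print(s["ee_pos"],s["eef_rot"],s["width"],s["finger_force"],s["qpos"].round(1))
T=home+(.049+.085)*zs; print("pre TCP",T,"home TCP",home+.049*zs,xs,Rs.as_euler("xyz",degrees=True)); print(delta(T,Rs))
E
```

```text
[0.40637458 0.16055307 0.21746623] [-1.79980428e+02 -8.98817599e-03  1.58644888e-01] 0.011076655951027912 58.68771493434906 [ 21.3   2.1 114.5   0.   63.4 111.2]
pre TCP [ 0.40928374 -0.32715616  0.15761793] home TCP [ 0.45001245 -0.3150144   0.08400577] [0.82993169 0.24741338 0.5       ] [180.  -30.   16.6]
(array([0.0039, 1.2193, 0.1492]), array([ 0.0476,  0.3309, -0.1785]))
```

Request:
{"api": "send_rows", "payload": {
  "commands": "0 0.1 0 0 0 0;0 0.2 0 0 0 0;0 0.3 0 0 0 0;0 0.4 0 0 0 0;0 0.5 0 0 0 0"
}}

```text
time_s: 7.88
ee_pos: [0.4085, -0.0402, 0.2178]
eef_rot: [180.0, -0.1, 0.1]
contact_force: [1.7, -0.1, -1.3]
width: 0.0112
finger_force: 58.7
```

Request:
{"api": "send_rows", "payload": {
  "commands": "0 0.1 0 0.01 0.07 -0.036;0 0.2 0 0.02 0.14 -0.072;0 0.3 0 0.03 0.21 -0.11;0 0.4 0 0.04 0.28 -0.15;0 0.5 0 0.0476 0.331 -0.1785"
}}

```text
time_s: 8.3
ee_pos: [0.4094, -0.166, 0.2164]
eef_rot: [-178.0, -20.1, 10.7]
contact_force: [0.1, 0.9, -1.5]
width: 0.0108
finger_force: 58.7
```

Request:
{"api": "send_rows", "payload": {
  "commands": "0 0 0 0 0 0;0 0 0 0 0 0"
}}

```text
time_s: 8.47
ee_pos: [0.4087, -0.1659, 0.2155]
eef_rot: [-177.8, -19.8, 10.3]
contact_force: [-0.5, 0.3, -0.9]
width: 0.0108
finger_force: 58.9
```

Run:
```python
from h import *
s=observe();print(s["ee_pos"],s["eef_rot"],s["width"],s["finger_force"],s["qpos"].round(1))
T=home+(.049+.085)*zs; print(delta(T,Rs))
```

```text
[ 0.40874977 -0.1658518   0.21552021] [-177.83526502  -19.81531842   10.28196941] 0.010782765018813664 58.87385845184326 [-35.3  -4.9 124.6  20.7  49.6  32. ]
(array([-0.1156,  0.401 ,  0.0972]), array([ 0.0056,  0.1118, -0.0659]))
```

Request:
{"api": "send_rows", "payload": {
  "commands": "-0.1 0.1 0 0.002 0.04 -0.02;-0.116 0.2 0 0.004 0.08 -0.04;-0.116 0.3 0 0.0056 0.112 -0.066;-0.116 0.38 0 0.0056 0.112 -0.066;-0.116 0.401 0.03 0.0056 0.112 -0.066"
}}

```text
time_s: 8.88
ee_pos: [0.4, -0.3145, 0.1873]
eef_rot: [179.9, -30.1, 17.1]
contact_force: [0.9, -0.6, -0.7]
width: 0.0109
finger_force: 59.0
```

Request:
{"api": "send_rows", "payload": {
  "commands": "0 0 0 0 0 0;0 0 0 0 0 0;0 0 0 0 0 0"
}}

```text
time_s: 9.13
ee_pos: [0.4005, -0.3129, 0.1864]
eef_rot: [-179.9, -30.0, 16.9]
contact_force: [-0.6, 0.4, -1.1]
width: 0.0108
finger_force: 59.1
```

Run:
```python
from h import *
s=observe();print(s["ee_pos"],s["eef_rot"],s["width"],s["finger_force"],s["qpos"].round(1))
T=home+(.049+.085)*zs; print(delta(T,Rs))
```

```text
[ 0.40053429 -0.31291126  0.18636654] [-179.8796969   -29.99324812   16.92405757] 0.010762684316488075 59.117340445518494 [-58.9   7.7 120.2  38.5  51.2 -10.3]
(array([-0.0268,  0.0406,  0.0674]), array([-0.0031,  0.0001,  0.0031]))
```

Request:
{"api": "send_rows", "payload": {
  "commands": "-0.027 0.041 0.02 -0.003 0 0.003;-0.027 0.041 0.067 -0.003 0 0.003;-0.027 0.041 0.067 -0.003 0 0.003;-0.027 0.041 0.067 -0.003 0 0.003"
}}

```text
time_s: 9.47
ee_pos: [0.409, -0.3266, 0.1582]
eef_rot: [180.0, -30.0, 16.7]
contact_force: [-0.3, -0.2, -1.2]
width: 0.0106
finger_force: 59.1
```

Run:
```python
from h import *
import pickle
T=home+(.049+.085)*zs; print(delta(T,Rs))
i=vision.camera_info("wrist");im=vision.capture("wrist");s=vision.capture("side");pickle.dump((i,im),open("pics/w7.pkl","wb"))
g=lambda a:np.clip(255*(a[...,::-1]/255.)**.5,0,255).astype(np.uint8)
q=proj("side",mouth).astype(int);print(q,proj("wrist",mouth,i))
cv2.imwrite("pics/g3.png",np.hstack([cv2.resize(g(im)[100:340,135:375],(400,400),interpolation=cv2.INTER_CUBIC),cv2.resize(g(s)[q[1]-60:q[1]+60,q[0]-60:q[0]+60],(400,400),interpolation=cv2.INTER_CUBIC)]))
```

```text
(array([-0.0004,  0.0017,  0.0014]), array([-0.0003, -0.0002,  0.001 ]))
[318 187] [256.65127555 196.69104885]
```

View pics/g3.png

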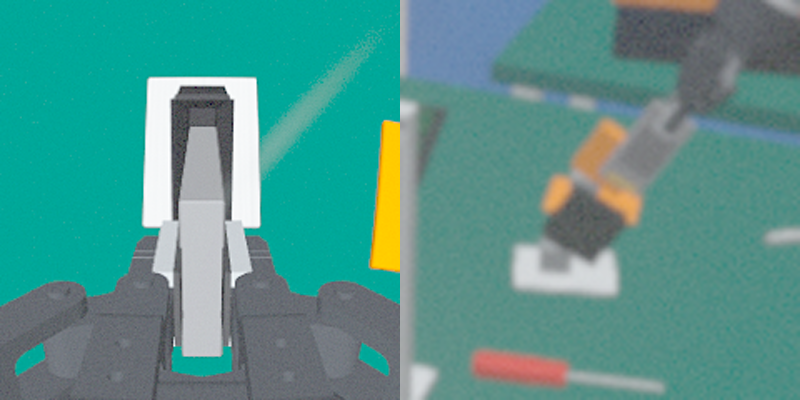

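The crop shows the module tip centred over the dark mouth: tip around x = 202, mouth 172 to 232. The side view agrees. I insert it in stages.

Request:
{"api": "send_rows", "payload": {
  "commands": "0 0.002 0.03 0 0 0;0 0.002 0.06 0 0 0;0 0.002 0.08 0 0 0;0 0.002 0.095 0 0 0;0 0.002 0.11 0 0 0"
}}

```text
time_s: 9.98
ee_pos: [0.43, -0.322, 0.1189]
eef_rot: [-180.0, -30.0, 16.6]
contact_force: [-2.1, 3.4, 0.9]
width: 0.0108
finger_force: 60.0
```

Request:
{"api": "send_rows", "payload": {
  "commands": "0 0 0.015 0 0 0;0 0 0.03 0 0 0;0 0 0.04 0 0 0;0 0 0.05 0 0 0;0 0 0.06 0 0 0"
}}

```text
time_s: 10.4
ee_pos: [0.4414, -0.3188, 0.0984]
eef_rot: [-180.0, -30.0, 16.6]
contact_force: [-3.5, 5.6, 1.9]
width: 0.0111
finger_force: 60.2
```

Run:
```python
from h import *
s=observe();print(s["contact_force"],Rs.inv().apply(s["contact_force"]),s["torque"],s["finger_force"])
T=home+(.049)*zs; print(delta(T,Rs))
```

```text
[-3.50408583  5.6312726   1.94144445] [-0.54417746 -6.39765222 -2.55596795] [0.9871439  0.61121977 0.57970482] 60.19327461719513
(array([ 0.0022, -0.0028,  0.0428]), array([-0.0001, -0.0004,  0.0001]))
```

Request:
{"api": "send_rows", "payload": {
  "commands": "0 -0.003 0.008 0 0 0;0 -0.004 0.016 0 0 0;0 -0.004 0.024 0 0 0;0 -0.004 0.032 0 0 0;0 -0.004 0.038 0 0 0"
}}

```text
time_s: 10.82
ee_pos: [0.4486, -0.3164, 0.0858]
eef_rot: [179.8, -30.0, 16.6]
contact_force: [-2.1, 3.0, 1.4]
width: 0.0108
finger_force: 60.0
```

Request:
{"api": "send_rows", "payload": {
  "commands": "0 0 0.003 0 0 0;0 0 0.006 0 0 0;0 0 0.008 0 0 0;0 0 0.008 0 0 0"
}}

```text
time_s: 11.15
ee_pos: [0.45, -0.316, 0.0833]
eef_rot: [179.8, -30.0, 16.6]
contact_force: [-0.5, 4.3, -1.0]
width: 0.0109
finger_force: 59.8
```

Run:
```python
from h import *
s=observe();print(s["contact_force"],Rs.inv().apply(s["contact_force"]),s["torque"],s["finger_force"])
T=home+(.049)*zs; print(delta(T,Rs))
```

```text
[-0.50307166  4.25871773 -1.00496325] [ 0.13366702 -4.22494706  1.2376043 ] [0.54453876 0.52566236 0.31806131] 59.77160632610321
(array([ 0.0016, -0.0024, -0.0011]), array([ 0.0016, -0.0005,  0.0004]))
```

No bottoming force yet, so I push on until the floor is felt.

Request:
{"api": "send_rows", "payload": {
  "commands": "0 -0.002 0.004 0 0 0;0 -0.002 0.008 0 0 0;0 -0.002 0.012 0 0 0;0 -0.002 0.012 0 0 0"
}}

```text
time_s: 11.48
ee_pos: [0.4512, -0.3162, 0.0826]
eef_rot: [179.6, -30.2, 16.8]
contact_force: [-45.5, 1.7, 57.4]
width: 0.0108
finger_force: 72.4
```

Run:
```python
from h import *
s=observe();print(Rs.inv().apply(s["contact_force"]),s["finger_force"])
T=home+(.049)*zs; print(delta(T,Rs))
```

```text
[ -8.67192819 -14.59160122 -71.23136328] 72.42169260978699
(array([-0.    , -0.0036, -0.0042]), array([ 0.0038, -0.0017,  0.0018]))
```

The module has bottomed (axial force about 70 N). I relax, open and retreat.

Request:
{"api": "send_rows", "payload": {
  "commands": "0 0.002 -0.01 0 0 0;0 0.002 -0.01 0 0 0"
}}

```text
time_s: 11.65
ee_pos: [0.4501, -0.3164, 0.0838]
eef_rot: [179.8, -30.1, 16.6]
contact_force: [-2.8, 4.1, 1.4]
width: 0.0107
finger_force: 62.1
```

Request:
{"api": "send_rows", "payload": {
  "commands": "0 0 0 0 0 0;0 0 0 0 0 0;0 0 0 0 0 0;0 0 0 0 0 0",
  "hand": 0
}}

```text
time_s: 11.98
ee_pos: [0.4508, -0.3165, 0.0827]
eef_rot: [179.8, -30.0, 16.6]
contact_force: [0.1, 0.0, 0.0]
width: 0.0423
finger_force: 0.0
```

Request:
{"api": "send_rows", "payload": {
  "commands": "0 0 -0.05 0 0 0;0 0 -0.12 0 0 0;0 0 -0.2 0 0 0;0 0 -0.3 0 0 0;0 0 -0.3 0 0 0"
}}

```text
time_s: 12.4
ee_pos: [0.3926, -0.3363, 0.1919]
eef_rot: [179.3, -30.1, 16.8]
contact_force: [0.7, -1.2, 0.9]
width: 0.0429
finger_force: 0.0
```

Run:
```python
from h import *
import pickle
i=vision.camera_info("wrist");im=vision.capture("wrist");pickle.dump((i,im),open("pics/w8.pkl","wb"));print(pose()[0],observe()["qpos"].round(1))
top=home+.1*zs
for a in (-.025,.025):
    for b in (-.006,.006): print((proj("wrist",top+a*xs+b*ys,i)).round(1))
hsv=cv2.cvtColor(im,cv2.COLOR_RGB2HSV);q=proj("wrist",top,i).astype(int)
w=((hsv[...,1]<60)&(hsv[...,2]>90)).astype(np.uint8);n,l,st,ce=cv2.connectedComponentsWithStats(w);k=l[q[1],q[0]]
print(im[q[1],q[0]],k,st[k],ce[k])
cv2.imwrite("pics/g4.png",cv2.resize(np.clip(255*(im[...,::-1][q[1]-80:q[1]+80,q[0]-80:q[0]+80]/255.)**.6,0,255).astype(np.uint8),(400,400),interpolation=cv2.INTER_CUBIC)); print(q)
```

```text
[ 0.39299053 -0.33546711  0.1897313 ] [-61.2   8.4 118.9  38.3  52.  -11.7]
[243.6 226.4]
[257.2 226.4]
[243.1 170. ]
[257.5 170. ]
[151 155 158] 9 [ 219  145   64   84 3651] [251.02382909 187.72665023]
[250 198]
```

I close the fingers and give the module top a gentle push, so that it is certainly home.

Request:
{"api": "send_rows", "payload": {
  "commands": "0 0 0 0 0 0;0 0 0 0 0 0;0 0 0 0 0 0;0 0 0 0 0 0;0 0 0 0 0 0",
  "hand": 1,
  "squeeze": 20
}}

```text
time_s: 12.87
ee_pos: [0.3928, -0.3321, 0.1856]
eef_rot: [180.0, -30.0, 16.6]
contact_force: [-0.7, -0.8, 0.9]
width: -0.0003
finger_force: 0.0
```

Run:
```python
from h import *
print(delta(home+.082*zs,Rs),observe()["width"])
```

```text
(array([ 0.0022, -0.0003,  0.2121]), array([ 0.0005, -0.0003,  0.0001])) -0.000257679371577763
```

Request:
{"api": "send_rows", "payload": {
  "commands": "0 0 0.07 0 0 0;0 0 0.14 0 0 0;0 0 0.19 0 0 0;0 0 0.212 0 0 0;0 0 0.212 0 0 0"
}}

```text
time_s: 13.28
ee_pos: [0.4335, -0.3193, 0.1112]
eef_rot: [-179.9, -30.0, 16.6]
contact_force: [-0.2, 1.1, -0.5]
width: 0.0001
finger_force: 0.0
```

Request:
{"api": "send_rows", "payload": {
  "commands": "0 0 0.006 0 0 0;0 0 0.012 0 0 0;0 0 0.016 0 0 0;0 0 0.02 0 0 0;0 0 0.02 0 0 0"
}}

```text
time_s: 13.7
ee_pos: [0.4374, -0.3201, 0.1066]
eef_rot: [179.8, -30.1, 16.6]
contact_force: [-0.5, 0.2, 0.8]
width: -0.0002
finger_force: 0.0
```

Run:
```python
from h import *
s=observe();print(Rs.inv().apply(s["contact_force"]),delta(home+.072*zs,Rs))
```

```text
[ 0.05427344 -0.34538457 -0.90754976] (array([ 0.0011, -0.0031,  0.0083]), array([ 0.0022, -0.0007,  0.0004]))
```

Request:
{"api": "send_rows", "payload": {
  "commands": "0 0 0.004 0 0 0;0 0 0.008 0 0 0;0 0 0.012 0 0 0;0 0 0.012 0 0 0"
}}

```text
time_s: 14.03
ee_pos: [0.4394, -0.3198, 0.1034]
eef_rot: [179.7, -30.1, 16.7]
contact_force: [-17.1, -0.0, 22.3]
width: 0.0005
finger_force: 14.0
```

Run:
```python
from h import *
s=observe();print(Rs.inv().apply(s["contact_force"]),delta(home+.072*zs,Rs))
```

```text
[ -3.07426765  -4.86223052 -27.518723  ] (array([ 0.0007, -0.0038, -0.001 ]), array([ 0.0025, -0.0009,  0.0012]))
```

Contact came exactly where the home position predicts (28 N), so the module is home. I retreat and go to view the trip unit.

Request:
{"api": "send_rows", "payload": {
  "commands": "0 0 -0.1 0 0 0;0 0 -0.2 0 0 0;0 0 -0.3 0 0 0;0 0 -0.35 0 0 0;0 0 -0.35 0 0 0"
}}

```text
time_s: 14.45
ee_pos: [0.3721, -0.3414, 0.2274]
eef_rot: [179.4, -30.1, 16.8]
contact_force: [0.6, -0.4, 0.5]
width: -0.0002
finger_force: 0.0
```

```bash
cat >> h.py <<'E'
def Rpanel(yaw=2.2,lean=35):
    b=np.radians(yaw); a=np.radians(lean); x=np.array([np.cos(b),np.sin(b),0]); nh=np.array([np.sin(b),-np.cos(b),0])
    n=nh*np.sin(a)+np.array([0,0,np.cos(a)]); return R.from_matrix(np.array([x,np.cross(-n,x),-n]).T)
E
python3 - <<'E'
from h import *
print(pose()[0]);print(delta([.60,-.16,.24],Rpanel()))
E
```

```text
[ 0.37211673 -0.34144473  0.22739715]
(array([ 0.6009, -0.2734,  0.3091]), array([ 0.3421, -0.2745,  0.2524]))
```

Request:
{"api": "send_rows", "payload": {
  "commands": "0.06 -0.03 0.02 0.034 -0.027 0.025;0.12 -0.06 0.05 0.068 -0.055 0.05;0.18 -0.08 0.08 0.103 -0.082 0.076;0.24 -0.11 0.12 0.137 -0.11 0.1;0.3 -0.137 0.155 0.171 -0.137 0.126"
}}

```text
time_s: 14.87
ee_pos: [0.4874, -0.2464, 0.2289]
eef_rot: [-160.6, -15.8, 6.7]
contact_force: [0.5, -0.5, -0.2]
width: 0.0001
finger_force: 0.0
```

Run:
```python
from h import *
print(pose()[0]);print(delta([.60,-.16,.24],Rpanel()))
```

```text
[ 0.48738189 -0.2463574   0.22894467]
(array([ 0.3008, -0.1525,  0.1136]), array([ 0.1657, -0.1341,  0.1249]))
```

Request:
{"api": "send_rows", "payload": {
  "commands": "0.3 -0.15 0.114 0.166 -0.134 0.125;0.3 -0.15 0.114 0.166 -0.134 0.125;0.3 -0.15 0.114 0.166 -0.134 0.125;0.3 -0.15 0.114 0.166 -0.134 0.125;0.3 -0.15 0.114 0.166 -0.134 0.125"
}}

```text
time_s: 15.28
ee_pos: [0.6016, -0.1591, 0.2368]
eef_rot: [-144.8, -0.0, 2.4]
contact_force: [-0.5, 1.0, -0.3]
width: -0.0001
finger_force: 0.0
```

Run:
```python
from h import *
import pickle
i=vision.camera_info("wrist");im=vision.capture("wrist");pickle.dump((i,im),open("pics/w9.pkl","wb"))
print(observe()["qpos"].round(1),pose()[0]);print(delta([.68,-.11,.22],Rpanel()))
```

```text
[-31.6  29.7  83.3  28.5  88.6  49.7] [ 0.59964287 -0.16036002  0.23743418]
(array([ 0.2059, -0.071 ,  0.1033]), array([-0.0005,  0.0007,  0.0022]))
```

Request:
{"api": "send_rows", "payload": {
  "commands": "0.2 -0.09 0.1 0 0 0;0.2 -0.09 0.1 0 0 0;0.2 -0.09 0.1 0 0 0;0.2 -0.09 0.1 0 0 0;0.2 -0.09 0.1 0 0 0"
}}

```text
time_s: 15.75
ee_pos: [0.6755, -0.1068, 0.2279]
eef_rot: [-145.1, -0.2, 2.3]
contact_force: [-0.7, -1.0, 0.1]
width: -0.0
finger_force: 0.0
```

Run:
```python
from h import *
import pickle
i=vision.camera_info("wrist");im=vision.capture("wrist");pickle.dump((i,im),open("pics/w10.pkl","wb"))
print(observe()["qpos"].round(1),pose()[0],observe()["eef_rot"])
_,a=pickle.load(open("pics/w9.pkl","rb"))
g=lambda a:cv2.resize(a[...,::-1][0:300,80:480],(800,600),interpolation=cv2.INTER_CUBIC)[::1]
A=cv2.resize(a[...,::-1],(400,300),interpolation=cv2.INTER_AREA);B=cv2.resize(im[...,::-1],(400,300),interpolation=cv2.INTER_AREA)
cv2.imwrite("pics/p1.png",np.hstack([a[...,::-1][:,56:456],im[...,::-1][:,56:456]]))
```

```text
[-25.2  33.6  77.7  30.6  86.8  55.8] [ 0.67524977 -0.10750948  0.22818452] [-145.10235365   -0.16077987    2.2129705 ]
```

View pics/p1.png

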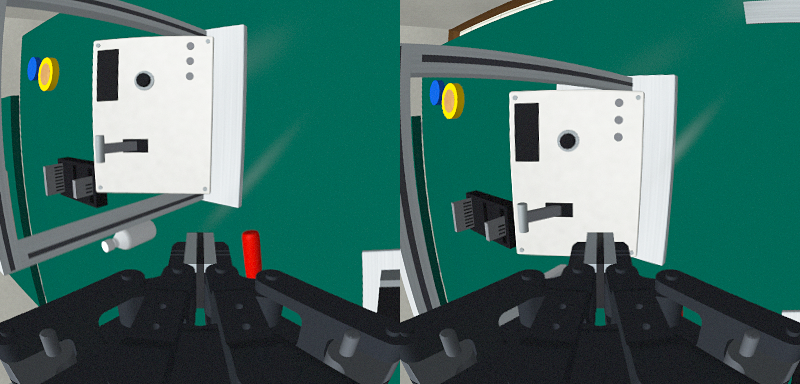

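Both wrist views show the white face. The button is at (144,80) on the left and (568,141) on the right. The lever cross bar is at (99,149) and (522,218), in the up position. The rail runs along the left and the posts stand at top and bottom. Next I triangulate the button, bar and face corners.

Run:
```python
from h import *
import pickle
D=[pickle.load(open(f"pics/w{k}.pkl","rb")) for k in (9,10)]
B=[]
for (i,m),(x,y) in zip(D,((200,80),(224,141))):
    g=m.max(2); k=np.zeros(g.shape,np.uint8); k[y-14:y+15,x-14:x+15]=1
    n,l,st,ce=cv2.connectedComponentsWithStats(((g<75)*k).astype(np.uint8)); j=1+st[1:,4].argmax(); B.append(ce[j]); print(ce[j],st[j])
T=lambda a,b:tri(ray("wrist",a,D[0][0]),ray("wrist",b,D[1][0]))
b,e=T(*B);print("button",b.round(4),e[0])
for n,a,c in [("bar1",(154,136),(175,204)),("bar2",(156,162),(179,232))]:
    print(n,*[v for v in T(a,c)])
C={}
for n,a,c in [("TL",(93,38),(509,92)),("TR",(211,36),(645,92)),("BR",(211,194),(638,263)),("BL",(94,191),(515,254)),("holeR",(147,146),(572,211)),("sq1",(96,51),(514,104)),("sq2",(119,102),(540,162))]:
    C[n],e=T((a[0]+56,a[1]),(c[0]-344,c[1])); print(n,C[n].round(4),round(e[0]*1e3,1))
c=(C["TL"]+C["TR"]+C["BR"]+C["BL"])/4
px=(C["TL"]+C["BL"]-C["TR"]-C["BR"])/2; py=(C["BL"]+C["BR"]-C["TL"]-C["TR"])/2
n=np.cross(px,py);n/=np.linalg.norm(n);print("c",c,"x",px,np.linalg.norm(px),"y",py,np.linalg.norm(py),"n",n,"lean",np.degrees(np.arccos(n[2])),"yaw",np.degrees(np.arctan2(n[0],-n[1])),np.degrees(np.arctan2(-py[1],-py[0])))
R0=Rpanel(np.degrees(np.arctan2(-py[1],-py[0])));M=R0.as_matrix();X=-M[:,1];Y=-M[:,0];Z=-M[:,2]
print("button local",[(b-c)@v for v in (X,Y,Z)])
```

```text
[198.95104895  79.64335664] [192  73  14  14 143]
[223.21714286 140.66285714] [216 134  15  15 175]
button [0.7115 0.0236 0.1091] 1.18680903257679e-05
bar1 [0.6405915  0.0538064  0.15794577] [np.float64(0.0006686470293536763), np.float64(0.000668647029353719)]
bar2 [0.60924028 0.04489829 0.16198531] [np.float64(0.0003873360984335495), np.float64(0.00038733609843347346)]
TL [0.7681 0.0703 0.1569] 0.5
TR [ 0.7701 -0.0484  0.0637] 1.5
BR [ 0.5709 -0.0642  0.0781] 1.0
BL [0.5629 0.0805 0.149 ] 0.3
holeR [0.6254 0.0198 0.1036] 0.0
sq1 [0.7543 0.0807 0.1425] 0.8
sq2 [0.6834 0.0598 0.1179] 0.0
c [0.66799058 0.00956117 0.11193656] x [-0.00494832  0.13168785  0.08206642] 0.15524520545377554 y [-0.20217447 -0.00279735  0.00326036] 0.20222010210522487 n [ 0.02099748 -0.52820822  0.84885522] lean 31.912626071569047 yaw 2.2764391063755345 0.7927127307111839
button local [np.float64(0.009374686462113535), np.float64(-0.04373881222382561), np.float64(-0.010007405580768802)]
```

The depths disagree by about 15 mm because the baseline is short, so I add the top-camera rays for the same points.

Run:
```python
from h import *
import pickle
D=[pickle.load(open(f"pics/w{k}.pkl","rb")) for k in (9,10)]
t=lambda x,y:ray("top",(105+x/2.5-.3,120+y/2.5-.3))
w=lambda a,c:(ray("wrist",(a[0]+56,a[1]),D[0][0]),ray("wrist",(c[0]-344,c[1]),D[1][0]))
for n,a,c,p in [("bar",(99,149),(521,218),(294,143)),("button",(142.95,79.64),(567.2,140.66),(311,85)),("TL",(93,38),(509,92),(265,36)),("BL",(94,191),(515,254),(252,198)),("sq1",(96,51),(514,104),(272,46)),("sq2",(119,102),(540,162),(291,100))]:
    r=w(a,c); print(n,"w+t",*[np.round(v,4) for v in tri(*r,t(*p))],"w10+t",*[np.round(v,4) for v in tri(r[1],t(*p))],"w9+t",np.round(tri(r[0],t(*p))[0],4))
# side view too for bar
s=np.load("pics/side0.npy"); tt=np.load("pics/top0.npy")
print(proj("top",[.625,.049,.16]),proj("side",[.625,.045,.155]),proj("top",[.7115,.0236,.1091]))
i=D[1][0]
for im,(x,y),k in ((tt,(222,177),"top"),): print(tt[170:186,214:232].mean(2).astype(int))
```

```text
bar w+t [0.6258 0.0454 0.1627] [0.0006 0.0011 0.0005] w10+t [0.626  0.0454 0.1633] [0.0008 0.0008] w9+t [0.6255 0.0451 0.1623]
button w+t [0.7117 0.0291 0.1036] [0.0007 0.0011 0.0005] w10+t [0.7114 0.0292 0.1032] [0.0007 0.0007] w9+t [0.7122 0.0295 0.1034]
TL w+t [0.7692 0.086  0.1451] [0.0038 0.0001 0.0038] w10+t [0.7675 0.0868 0.1439] [0.0019 0.0019] w9+t [0.7692 0.086  0.145 ]
BL w+t [0.557  0.096  0.1387] [0.001  0.0034 0.0028] w10+t [0.5566 0.0959 0.1394] [0.003 0.003] w9+t [0.5583 0.0977 0.1374]
sq1 w+t [0.7534 0.0774 0.1448] [0.0007 0.0011 0.0009] w10+t [0.7536 0.0775 0.1438] [0.0009 0.0009] w9+t [0.7526 0.0771 0.1458]
sq2 w+t [0.6852 0.0529 0.1245] [0.0021 0.0001 0.0022] w10+t [0.6862 0.0527 0.1254] [0.0011 0.0011] w9+t [0.6852 0.053  0.1243]
[221.08241585 177.16651461] [227.00830803 212.38944515] [230.79531234 153.50525954]
[[221 221 222 220 220 220 221 222 224 224 224 225 223 224 224 223 225 225]
 [222 221 221 219 219 221 211 203 211 209 218 224 224 223 223 224 225 225]
 [222 221 220 221 221 221 200 179 190 168 197 225 225 224 223 224 224 225]
 [221 221 222 221 221 222 201 
[... 245 characters left out ...]
176 200 219 235 232 230]
 [221 221 220 222 224 226 207 183 188 165 111  80  94 101  97  97 153 215]
 [222 221 222 222 224 224 206 183 189 163 111  82  86  87  73  50 138 216]
 [221 222 223 223 222 223 207 185 189 163 114  87  87  90  77  59 142 218]
 [221 224 223 222 221 224 208 185 189 163 107  77  84  89  80  55 142 217]
 [222 223 223 222 221 224 209 185 186 158  95  48  56  58  55  45 140 216]
 [221 223 223 221 221 224 203 153 142 153 198 208 179 177 155 124 156 213]
 [222 221 221 221 221 222 223 222 221 223 224 228 226 226 225 224 224 227]
 [222 222 221 221 221 221 221 222 222 223 222 223 224 225 224 224 226 225]
 [220 221 220 218 219 220 222 221 221 222 223 222 222 222 223 222 224 226]]
```

Run:
```python
from h import *
import pickle
D=[pickle.load(open(f"pics/w{k}.pkl","rb")) for k in (9,10)]
bar=np.array([.6258,.0454,.1627])
f={"TL":((93,38),(509,92)),"TR":((211,36),(645,92)),"BR":((211,194),(638,263)),"BL":((94,191),(515,254))}
bt=((142.95,79.64),(567.2,140.66))
for yaw in (0,1,2,3):
    M=Rpanel(yaw).as_matrix();X,Y,Z=-M[:,1],-M[:,0],-M[:,2]
    c=bar-.0583*X-.040*Y-.0321*Z
    out=[]
    for v in (0,1):
        def loc(px,h):
            o,d=ray("wrist",(px[0]+(56 if v==0 else -344),px[1]),D[v][0]); s=((c+h*Z-o)@Z)/(d@Z); q=o+s*d-c; return (np.array([q@X,q@Y])*1e3).round(1)
        out.append([loc(f[k][v],0) for k in f]+[loc(bt[v],.012)])
    print(yaw,c.round(4)); [print("  ",[a.tolist() for a in o]) for o in out]
    for v,o in enumerate(out): print("   skew y-edges", np.degrees(np.arctan2(o[3][0]-o[0][0],o[3][1]-o[0][1])).round(2),np.degrees(np.arctan2(o[2][0]-o[1][0],o[2][1]-o[1][1])).round(2),"x-edges",np.degrees(np.arctan2(o[0][1]-o[1][1],o[0][0]-o[1][0])).round(2),np.degrees(np.arctan2(o[3][1]-o[2][1],o[3][0]-o[2][0])).round(2))
```

```text
0 [0.6658 0.0161 0.103 ]
   [[79.9, -105.8], [-74.2, -104.6], [-82.1, 101.8], [79.2, 103.0], [7.5, -44.6]]
   [[79.9, -103.0], [-77.3, -105.5], [-83.4, 109.6], [79.7, 103.4], [8.5, -46.9]]
   skew y-edges -0.19 -2.19 x-edges -0.45 0.43
   skew y-edges -0.06 -1.62 x-edges 0.91 -2.18
1 [0.6663 0.0168 0.103 ]
   [[78.4, -106.9], [-76.3, -103.4], [-81.2, 103.3], [79.9, 102.2], [6.4, -44.1]]
   [[78.3, -103.8], [-79.6, -104.0], [-82.3, 110.9], [80.4, 102.4], [7.4, -46.3]]
   skew y-edges 0.41 -1.36 x-edges -1.3 -0.39
   skew y-edges 0.58 -0.72 x-edges 0.07 -2.99
2 [0.6668 0.0175 0.103 ]
   [[76.8, -107.9], [-78.3, -102.1], [-80.2, 104.8], [80.5, 101.4], [5.4, -43.7]]
   [[76.7, -104.5], [-81.8, -102.4], [-81.1, 112.2], [81.1, 101.5], [6.3, -45.7]]
   skew y-edges 1.01 -0.53 x-edges -2.14 -1.21
   skew y-edges 1.22 0.19 x-edges -0.76 -3.77
3 [0.6673 0.0182 0.103 ]
   [[75.2, -108.9], [-80.4, -100.9], [-79.3, 106.3], [81.2, 100.6], [4.4, -43.2]]
   [[75.0, -105.2], [-84.1, -100.8], [-80.0, 113.5], [81.8, 100.5], [5.1, -45.0]]
   skew y-edges 1.64 0.3 x-edges -2.94 -2.03
   skew y-edges 1.89 1.1 x-edges -1.58 -4.59
```

Everything agrees with the yaw at about 0.5°: centre (0.666, 0.016, 0.103) and button at panel (8, -46). I go to the pre-press pose.

```bash
cat >> h.py <<'E'
Mp=Rpanel(.5).as_matrix();X,Y,Z=-Mp[:,1],-Mp[:,0],-Mp[:,2]
cp=np.array([.6258,.0454,.1627])-.0583*X-.040*Y-.0321*Z
P=lambda x,y,z:cp+X*x+Y*y+Z*z
TIP=.028
E
python3 - <<'E'
from h import *
bt=P(.008,-.045,.012);print(bt,P(.02,.04,0)); print(delta(bt+(.035-TIP)*Z,Rpanel(.5)))
E
```

```text
[0.71105572 0.01646842 0.11738415] [0.62591311 0.03243877 0.11443724]
(array([ 0.1004, -0.0925,  0.3851]), array([0.0011, 0.0094, 0.0166]))
```

Request:
{"api": "send_rows", "payload": {
  "commands": "0.05 -0.05 0.05 0 0 0;0.1 -0.0925 0.13 0.001 0.009 0.017;0.1 -0.0925 0.22 0.001 0.009 0.017;0.1 -0.0925 0.3 0.001 0.009 0.017;0.1 -0.0925 0.36 0.001 0.009 0.017"
}}

```text
time_s: 16.22
ee_pos: [0.7106, 0.0074, 0.1299]
eef_rot: [-145.0, 0.1, 0.5]
contact_force: [0.3, 0.3, -0.3]
width: 0.0002
finger_force: 0.0
```

Request:
{"api": "send_rows", "payload": {
  "commands": "0 0 0 0 0 0;0 0 0 0 0 0"
}}

```text
time_s: 16.38
ee_pos: [0.7112, 0.0066, 0.1314]
eef_rot: [-145.0, 0.1, 0.5]
contact_force: [0.0, -0.6, 1.3]
width: 0.0001
finger_force: 0.0
```

Run:
```python
from h import *
bt=P(.008,-.045,.012); s=observe();print(s["contact_force"],s["qpos"].round(1)); print(delta(bt+(.01-TIP)*Z,Rpanel(.5)))
i=vision.camera_info("wrist");im=vision.capture("wrist");q=proj("wrist",bt,i);print(q)
x,y=q.astype(int);g=im.max(2);k=np.zeros(g.shape,np.uint8);k[y-30:y+31,x-30:x+31]=1
n,l,st,ce=cv2.connectedComponentsWithStats(((g<75)*k).astype(np.uint8));print(st[1:],ce[1:].round(1)); cv2.imwrite("pics/b1.png",im[...,::-1])
```

```text
[ 0.03382887 -0.55245428  1.25297064] [-16.2  38.1  83.1  34.9  73.6  58.7]
(array([ 0.0001, -0.0001,  0.0878]), array([-0.0003,  0.001 , -0.001 ]))
[255.99187704 219.42175036]
[[243 201  25  27 529]
 [252 233   8  17 116]
 [228 242  14   8  92]
 [270 242  15   8  96]] [[254.8 213.9]
 [255.8 241.4]
 [235.  245.8]
 [276.5 245.8]]
```

Request:
{"api": "send_rows", "payload": {
  "commands": "0.003 0 0.03 0 0 0;0.006 0 0.06 0 0 0;0.006 0 0.075 0 0 0;0.006 0 0.088 0 0 0;0.006 0 0.088 0 0 0"
}}

```text
time_s: 16.85
ee_pos: [0.714, 0.0284, 0.1015]
eef_rot: [-145.0, 0.1, 0.5]
contact_force: [-0.4, -0.2, -0.1]
width: 0.0001
finger_force: 0.0
```

Request:
{"api": "send_rows", "payload": {
  "commands": "0 0 0.007 0 0 0;0 0 0.014 0 0 0;0 0 0.02 0 0 0;0 0 0.025 0 0 0;0 0 0.025 0 0 0"
}}

```text
time_s: 17.27
ee_pos: [0.7145, 0.0336, 0.0942]
eef_rot: [-145.0, 0.0, 0.5]
contact_force: [-1.1, 1.2, -0.1]
width: 0.0003
finger_force: 0.0
```

Run:
```python
from h import *
bt=P(.008,-.045,.012); s=observe();print(Rpanel(.5).inv().apply(s["contact_force"])); print(delta(bt-TIP*Z,Rpanel(.5)))
```

```text
[-1.13164383 -0.91591404  0.75733487]
(array([-0.0089,  0.0019, -0.0019]), array([-0.0003,  0.0004, -0.0003]))
```

Request:
{"api": "send_rows", "payload": {
  "commands": "0 0 0.004 0 0 0;0 0 0.008 0 0 0;0 0 0.012 0 0 0;0 0 0.012 0 0 0"
}}

```text
time_s: 17.6
ee_pos: [0.7148, 0.0361, 0.0906]
eef_rot: [-145.0, 0.0, 0.5]
contact_force: [-0.1, -1.5, 2.7]
width: 0.0
finger_force: 0.9
```

Request:
{"api": "send_rows", "payload": {
  "commands": "0 0 0.004 0 0 0;0 0 0.008 0 0 0;0 0 0.008 0 0 0"
}}

```text
time_s: 17.85
ee_pos: [0.7147, 0.038, 0.0879]
eef_rot: [-145.0, 0.0, 0.5]
contact_force: [-0.4, -0.8, 2.0]
width: -0.0002
finger_force: 1.2
```

Run:
```python
from h import *
bt=P(.008,-.045,.012); s=observe();print(Rpanel(.5).inv().apply(s["contact_force"])); print(delta(bt-TIP*Z,Rpanel(.5)))
i=vision.camera_info("wrist");im=vision.capture("wrist");cv2.imwrite("pics/b2.png",im[...,::-1])
def leverpix(th):
    a=np.radians(50)-th; return P(.02,.04,0)+.05*(np.sin(a)*X+np.cos(a)*Z)
print(proj("wrist",leverpix(0),i),proj("wrist",leverpix(1.48),i))
for th in (0,1.48):
    x,y=proj("wrist",leverpix(th),i).astype(int); print(im[max(y-8,0):y+9:4,max(x-8,0):x+9:4].mean(2).astype(int).tolist())
```

```text
[-0.44314999 -0.50774681 -2.10719757]
(array([-0.0096,  0.0018, -0.0213]), array([-0.0002, -0.0001, -0.0003]))
[175.61440437 392.29660132] [285.78984355 407.46449705]
[]
[]
```

Request:
{"api": "send_rows", "payload": {
  "commands": "0 0 0.004 0 0 0;0 0 0.008 0 0 0;0 0 0.01 0 0 0;0 0 0.01 0 0 0"
}}

```text
time_s: 18.23
ee_pos: [0.7147, 0.0396, 0.0857]
eef_rot: [-145.0, -0.0, 0.5]
contact_force: [-4.8, -6.0, 8.6]
width: -0.0003
finger_force: 5.8
```

Run:
```python
from h import *
bt=P(.008,-.045,.012); s=observe();print(Rpanel(.5).inv().apply(s["contact_force"])); print(delta(bt-TIP*Z,Rpanel(.5)))
```

```text
[ -4.80547444  -0.03418311 -10.50408714]
(array([-0.0097,  0.0018, -0.028 ]), array([ 0.    , -0.0002,  0.0002]))
```

The button bottomed at 10 N. I retract and check the lever.

Request:
{"api": "send_rows", "payload": {
  "commands": "0 0 0 0 0 0;0 0 -0.02 0 0 0;0 0 -0.08 0 0 0;0 0 -0.16 0 0 0;0 0 -0.26 0 0 0"
}}

```text
time_s: 18.65
ee_pos: [0.7135, -0.0186, 0.1687]
eef_rot: [-144.9, 0.3, 0.6]
contact_force: [1.2, -0.8, -0.1]
width: 0.0001
finger_force: 0.0
```

Request:
{"api": "send_rows", "payload": {
  "commands": "-0.1 0.06 -0.1 0 0 0;-0.16 0.1 -0.15 0 0 0;-0.16 0.1 -0.15 0 0 0;-0.16 0.1 -0.15 0 0 0"
}}

```text
time_s: 18.98
ee_pos: [0.6505, -0.0899, 0.1971]
eef_rot: [-145.0, -0.0, 0.3]
contact_force: [0.8, -0.2, 0.4]
width: 0.0
finger_force: 0.0
```

Run:
```python
from h import *
import pickle
i=vision.camera_info("wrist");im=vision.capture("wrist");pickle.dump((i,im),open("pics/w11.pkl","wb"));t=vision.capture("top");np.save("pics/top2.npy",t)
print(pose()[0])
def lp(th):
    a=np.radians(50)-th; return P(.02,.04,0)+.05*(np.sin(a)*X+np.cos(a)*Z)
for th in (0,1.48): print(lp(th),"top px",proj("top",lp(th)),"wrist",proj("wrist",lp(th),i))
print(proj("wrist",P(.008,-.045,.012),i))
cv2.imwrite("pics/p2.png",np.hstack([im[...,::-1][:,56:456],cv2.resize(t[...,::-1][120:216,195:295],(400,384),interpolation=cv2.INTER_CUBIC)]))
```

```text
[ 0.65186786 -0.08721085  0.19604058]
[0.62580018 0.04537923 0.16273353] top px [222.18988132 176.78350459] wrist [165.63091332 211.7608831 ]
[ 0.62632259 -0.01448341  0.13170399] top px [241.88532546 178.45708472] wrist [230.36639283 214.88573161]
[214.5863135  124.08850522]
```

View pics/p2.png

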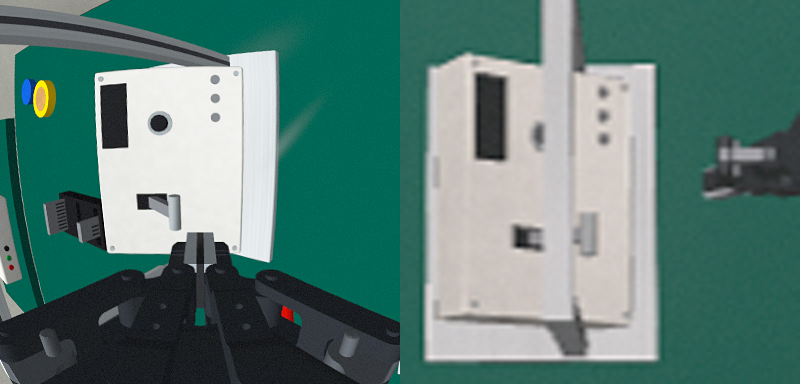

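The lever has dropped. Its bar is at (174,212) in the wrist view, exactly where the fully-down pose predicts, and the button is free. I tilt the tool a further 15° away from the rail and go below the bar to lift it.

```bash
cat >> h.py <<'E'
R5=Rpanel(.5,50); d5=R5.as_matrix()[:,2]
L=lambda x,h:P(.02+x,.04,h)+TIP*d5
E
python3 - <<'E'
from h import *
print(L(-.06,.02),L(-.06,.02)-.07*d5,L(.012,.02)); print(delta(L(-.06,.02)-.07*d5,R5))
E
```

```text
[ 0.62625494 -0.00673114  0.07840764] [ 0.62672289 -0.06035221  0.12340278] [0.62574026 0.05224556 0.11970515]
(array([-0.0623,  0.0489,  0.1875]), array([ 0.1662, -0.0005, -0.0009]))
```

Request:
{"api": "send_rows", "payload": {
  "commands": "-0.03 0.049 0.03 0.05 0 0;-0.062 0.049 0.08 0.1 0 0;-0.062 0.049 0.13 0.166 0 0;-0.062 0.049 0.187 0.166 0 0;-0.062 0.049 0.187 0.166 0 0"
}}

```text
time_s: 19.5
ee_pos: [0.6243, -0.0573, 0.1182]
eef_rot: [-129.8, 0.5, 0.6]
contact_force: [0.1, -0.7, -0.6]
width: 0.0002
finger_force: 0.0
```

Run:
```python
from h import *
s=observe();print(s["qpos"].round(1),s["contact_force"]);print(delta(L(-.06,.02),R5))
```

```text
[-28.7  41.5  88.7  42.3  82.9  42.6] [ 0.11654858 -0.70967936 -0.64155581]
(array([ 0.007 , -0.0045,  0.1607]), array([-0.0023,  0.0042, -0.004 ]))
```

Now in, below the bar.

Request:
{"api": "send_rows", "payload": {
  "commands": "0.007 0 0.05 0 0 0;0.007 0 0.1 0 0 0;0.007 0 0.13 0 0 0;0.007 0 0.155 0 0 0;0.007 0 0.155 0 0 0"
}}

```text
time_s: 19.92
ee_pos: [0.6287, -0.011, 0.0832]
eef_rot: [-130.0, 0.1, 0.6]
contact_force: [-0.5, 0.3, -0.8]
width: -0.0008
finger_force: 0.0
```

Run:
```python
from h import *
s=observe();print(s["contact_force"])
for x in (-.06,-.045,-.03,-.015,0,.012): print(x,*delta(L(x,.02),R5))
```

```text
[-0.52784308  0.25321227 -0.7610369 ]
-0.06 [-0.0059  0.0023  0.016 ] [0.0003 0.0016 0.0001]
-0.045 [-0.0059 -0.0339  0.0257] [0.0003 0.0016 0.0001]
-0.03 [-0.0059 -0.0701  0.0354] [0.0003 0.0016 0.0001]
-0.015 [-0.0058 -0.1064  0.0451] [0.0003 0.0016 0.0001]
0 [-0.0058 -0.1426  0.0548] [0.0003 0.0016 0.0001]
0.012 [-0.0058 -0.1716  0.0626] [0.0003 0.0016 0.0001]
```

Request:
{"api": "send_rows", "payload": {
  "commands": "-0.006 -0.02 0.02 0 0 0;-0.006 -0.04 0.027 0 0 0;-0.006 -0.06 0.033 0 0 0;-0.006 -0.08 0.038 0 0 0;-0.006 -0.1 0.043 0 0 0"
}}

```text
time_s: 20.33
ee_pos: [0.6267, 0.0262, 0.1044]
eef_rot: [-130.1, -0.0, 0.5]
contact_force: [1.0, -1.2, -0.3]
width: 0.0001
finger_force: 0.6
```

Request:
{"api": "send_rows", "payload": {
  "commands": "0 -0.015 0.004 0 0 0;0 -0.03 0.008 0 0 0;0 -0.04 0.011 0 0 0;0 -0.045 0.012 0 0 0;0 -0.045 0.012 0 0 0"
}}

```text
time_s: 20.75
ee_pos: [0.6262, 0.0416, 0.1143]
eef_rot: [-130.0, 0.0, 0.5]
contact_force: [0.3, -0.1, 0.2]
width: -0.0
finger_force: 0.1
```

Run:
```python
from h import *
s=observe();print(R5.inv().apply(s["contact_force"]));i=vision.camera_info("wrist");print(delta(L(.012,.02),R5))
t=vision.capture("top")
print(t[168:188,214:250].mean(2).astype(int)[::2,::1])
```

```text
[ 0.25728671 -0.04969907 -0.23465364]
(array([-0.0008, -0.0275,  0.0117]), array([ 0.0004,  0.0002, -0.    ]))
[[198 199 199 200 196 199 198 198 200 201 200 200 200 200 200 204 203 201
  201 200 203 201 202 187 193 214 196 195 213 208 207 208 210 210 213 188]
 [198 199 197 197 195 195 196 196 199 199 201 200 199 200 201 198 203 203
  202 202 201 203 203 193 132  57  64  56  82 106 111 105  95  82  70  66]
 [197 197 195 195 195 195 195 196 197 199 200 200 203 182 160 161 180 197
  203 203 202 204 204 189 140 109 129 104 101 114 113 112 114 114 104 101]
 [198 197 198 196 196 195 196 198 198 198 200 201 204 183 158 161 177 198
  203 203 202 203 205 192 136  95 105  86  95 108 105 106 114 119 112 103]
 [197 196 197 199 200 199 198 199 182 134 113 152 168 142 139 161 179 200
  204 203 202 203 203 194 134  63  74  65  75  78  55  57  53  53  59  59]
 [198 197 196 198 199 199 197 198 181 122  40  46  63  77 132 165 177 199
  202 205 203 203 205 196 135  43  50  48  62  65  64  58  52  52  50  51]
 [198 200 198 196 195 197 198 199 183 119  41  48  62  67 129 167 178 198
  203 202 205 203 203 194 133  42  54  49  48  56  62  59  60  62  61  61]
 [197 200 198 197 197 199 200 201 199 196 198 180 155 152 142 127 151 188
  203 203 203 201 203 192 184 197 199 202 202 202 202 204 205 183 138 114]
 [198 197 199 195 196 198 196 197 197 196 198 201 201 200 201 199 202 204
  203 203 203 203 205 188 186 204 199 199 201 203 204 205 202 204 205 204]
 [194 193 195 194 195 195 196 198 199 199 200 196 197 199 196 198 201 204
  202 202 204 204 204 187 186 201 204 202 203 204 204 203 204 202 205 202]]
```

The lever is raised to roughly 0.4 rad. I continue to the stop.

Request:
{"api": "send_rows", "payload": {
  "commands": "0 -0.015 0.004 0 0 0;0 -0.028 0.008 0 0 0;0 -0.036 0.01 0 0 0;0 -0.036 0.01 0 0 0;0 -0.036 0.01 0 0 0"
}}

```text
time_s: 21.22
ee_pos: [0.6261, 0.0537, 0.1226]
eef_rot: [-130.0, 0.0, 0.5]
contact_force: [0.7, -0.2, 0.5]
width: -0.0003
finger_force: 0.0
```

```bash
cat > lev.py <<'E'
from h import *
s=observe();print(R5.inv().apply(s["contact_force"]),delta(L(.012,.02),R5)[0])
t=vision.capture("top").mean(2); ref=np.load("pics/top0.npy").mean(2)
print(t[170:184:2,216:236].astype(int)); print(ref[170:184:2,216:236].astype(int))
E
python3 lev.py
```

```text
[ 0.72504351 -0.23803134 -0.44317924] [-0.0008  0.0079  0.0018]
[[197 196 198 197 197 199 201 201 201 202 202 201 203 202 203 204 203 203
  203 204]
 [196 196 197 196 172 154 164 147 171 204 202 200 200 201 203 203 203 202
  203 202]
 [197 197 196 198 174 156 164 143 169 207 202 197 195 174 180 202 205 202
  202 204]
 [197 200 201 201 179 156 165 146 107 119 122  73  56  52 126 190 208 204
  203 204]
 [197 200 199 202 181 160 165 141  98  87  94  73  60  54 128 191 206 203
  204 207]
 [199 198 199 200 181 162 164 141  91  66 142 185 182 177 190 203 205 204
  202 202]
 [199 198 200 201 175 136 121 131 173 179 153 153 133 105 136 185 205 203
  204 206]]
[[222 220 220 220 221 222 224 224 224 225 223 224 224 223 225 225 225 224
  224 225]
 [220 221 221 221 200 179 190 168 197 225 225 224 223 224 224 225 224 225
  225 224]
 [221 221 220 223 203 180 190 166 195 228 225 225 225 224 225 223 225 225
  225 226]
 [222 222 223 224 206 183 191 167 121 118 176 200 219 235 232 230 226 226
  226 226]
 [222 222 224 224 206 183 189 163 111  82  86  87  73  50 138 216 228 225
  225 225]
 [223 222 221 224 208 185 189 163 107  77  84  89  80  55 142 217 228 226
  225 226]
 [223 221 221 224 203 153 142 153 198 208 179 177 155 124 156 213 228 225
  227 225]]
```

The bar is back exactly at its starting columns, with no contact force. I retreat and verify.

Request:
{"api": "send_rows", "payload": {
  "commands": "0 0.02 -0.01 0 0 0;0 0.03 -0.08 0 0 0;0 0.03 -0.17 0 0 0;0 0.03 -0.27 0 0 0;0 0.03 -0.37 0 0 0"
}}

```text
time_s: 21.68
ee_pos: [0.6265, -0.0693, 0.2088]
eef_rot: [-130.0, 0.1, 0.5]
contact_force: [1.1, 0.0, -0.4]
width: -0.0003
finger_force: 0.0
```

Request:
{"api": "send_rows", "payload": {
  "commands": "0 0 -0.15 0 0 0;0 0 -0.15 0 0 0;0 0 -0.15 0 0 0;0 0 -0.15 0 0 0;0 0 -0.15 0 0 0"
}}

```text
time_s: 22.1
ee_pos: [0.627, -0.1131, 0.2458]
eef_rot: [-130.0, 0.1, 0.5]
contact_force: [-0.4, 0.5, 0.7]
width: -0.0001
finger_force: 0.0
```

Run:
```python
from h import *
s=observe();print(s["ee_pos"],s["time_s"],s["contact_force"].round(1))
t=vision.capture("top"); r=np.load("pics/top0.npy"); print(t.mean(2)[170:184:3,216:236].astype(int))
d=cv2.absdiff(t,r).max(2); 
for n,p,h in (("bottle",(.45,.112,.06),12),("screwdriver",(.45,-.07,.01),25),("wide",(.517,.396,.078),9),("short",(.517,.268,.072),9),("button",(.711,.017,.117),6),("rackmid",(.517,.332,.06),9)):
    x,y=proj("top",p).astype(int); q=d[y-h:y+h,x-h:x+h]; print(n,(q>45).sum(),q.size)
# module top in the side view / top view: expected vs seen
top=home+.1*zs; u=proj("top",top); print("module top px",u); x,y=u.astype(int); print(t.mean(2)[y-12:y+13:2,x-9:x+10].astype(int))
print([proj("top",top+a*xs+b*ys).round(1).tolist() for a in(-.025,.025) for b in(-.006,.006)])
```

```text
[ 0.62697647 -0.11310846  0.24579909] 22.1 [-0.4  0.5  0.7]
[[196 194 193 194 196 198 200 199 200 200 199 201 197 200 200 202 201 203
  198 202]
 [196 196 194 196 173 154 163 141 169 205 200 200 200 199 199 201 202 201
  201 202]
 [195 198 201 200 179 158 163 144 108 103 150 171 189 211 208 204 204 202
  202 201]
 [197 197 196 197 180 158 163 141  96  74  74  78  69  49 121 188 206 201
  200 202]
 [196 195 196 198 173 134 123 130 172 179 154 155 134 104 136 186 203 201
  201 203]]
bottle 0 576
screwdriver 389 2500
wide 0 324
short 0 324
button 0 144
rackmid 64 324
module top px [339.48390247 243.48930498]
[[ 41  59  91 106 106 105  84  51  40 130 148 116 113  91 100 135 147 132
  136]
 [ 43  51  59  74 100 106 107  99  71  90 107  98  99  97 124 145 131 136
  157]
 [ 43  46  58  67  72  97 108 106 101 101  99  98  97 126 141 127 136 156
  161]
 [ 44  43  46  46  47  72  92 100  98 101  98  95 126 138 122 140 157 161
  168]
 [ 39  42  49  54  76  97 101 100  97 102  96 128 140 122 143 160 164 168
  169]
 [ 34  46  47  84 104 101  98  98  97  96 130 136 118 141 160 164 170 170
  171]
 [155  39  78  97  99  99 100  98  94 133 136 112 138 155 159 163 169 170
  171]
 [ 82  88  99  99  99  99  96  99 142 138 111 139 152 156 160 165 169 170
  173]
 [ 92  98 100  98  98  98  96 142 142 112 138 149 155 159 165 168 172 175
  178]
 [101 100 100  99  98  97 144 139 112 140 152 157 161 167 168 171 178 182
  181]
 [ 99  99 101  97 102 144 142 119 150 155 158 164 167 172 173 175 179 179
  183]
 [ 99 100  98 100 147 145 121 147 153 158 164 167 169 171 175 174 177 182
  181]
 [ 99  98 101 148 146 122 146 154 157 162 166 170 170 172 174 178 180 183
  183]]
[[338.8, 250.6], [342.5, 249.6], [336.5, 237.3], [340.1, 236.2]]
```

Run:
```python
from h import *
s=vision.capture("side"); r=np.load("pics/side0.npy"); d=cv2.absdiff(s,r).max(2)
for n,x0,x1,y0,y1 in (("screwdriver",275,340,228,250),("bottle",262,285,252,297),("wide",178,220,330,370),("short",215,238,295,318)):
    q=d[y0:y1,x0:x1];print(n,(q>40).sum(),q.size)
q=[proj("side",home+h*zs+a*xs).round(1).tolist() for h in (.058,.1) for a in (-.025,.025)];print(q)
m=s.mean(2).astype(int);x,y=proj("side",home+.09*zs).astype(int);print(m[y-14:y+16:2,x-14:x+16:2])
```

```text
screwdriver 0 1430
bottle 0 1035
wide 12 1680
short 47 529
[[323.8, 190.6], [312.2, 183.8], [330.8, 182.1], [319.2, 175.1]]
[[ 61  62  63  68  85  96 109 109  93  72  63  58  57  59  58]
 [ 59  58  66  83  87  83  93 106 105  98  80  64  61  60  58]
 [ 60  65  77  86  84  83  85  87  99 108 105  90  69  59  55]
 [ 60  77  86  85  82  84  82  81  85  95 106 112  91  65  62]
 [ 71  85  84  82  83  85  86  85  79  86  85 104  87  62  59]
 [ 77  90  83  81  82  93  95  90  83  83  84  82  69  57  60]
 [ 89 103  93  82  90  86  93  99  96  88  82  70  60  55  59]
 [100 101  99  92  87  85  80  85  96  96  80  65  57  60  61]
 [ 91  64  84  85  80  80  78  81  81  86  95  88  63  61  58]
 [ 67  49  78  77  65  69  75  78  76  80  85  79  62  62  59]
 [ 41  47  67  67  61  61  65  74  77  86  90  67  61  62  59]
 [ 38  33  42  50  58  61  64  65  74 103 102  65  60  54  58]
 [ 33  33  31  37  42  51  60  64  83 109  92  64  61  61  60]
 [ 33  35  37  33  32  33  44  55  75 105  84  62  58  60  62]
 [ 33  34  33  33  34  33  31  34  51  79  68  60  60  54  59]]
```

Run:
```python
from h import *
s=vision.capture("side"); hsv=cv2.cvtColor(cv2.GaussianBlur(s,(3,3),0),cv2.COLOR_RGB2HSV)
print([i for i in range(296,346,2)])
for y in range(160,214,2): print(y,"".join("#" if (S<70 and V<75) else "." if (S<70) else "o" if (5<H<22) else "g" for H,S,V in hsv[y,296:346:2].astype(int)))
for h in (.006+.0-.006,.058,.1):
  print(h,[proj("side",home+h*zs+a*xs+b*ys).round(0).tolist() for a in (-.025,.025) for b in (-.006,.006)])
p=lambda z:[proj("side",home+(z-.006)*zs+a*xs+b*ys).round(0).tolist() for a in (-.033,.033) for b in (-.014,.014)]
print("mouth outer",p(.064))
print(vision.camera_info("side")["view"])
```

```text
[296, 298, 300, 302, 304, 306, 308, 310, 312, 314, 316, 318, 320, 322, 324, 326, 328, 330, 332, 334, 336, 338, 340, 342, 344]
160 ggggggggggggggggggggggggg
162 ggggggggggg..gggggggggggg
164 gggggggggggooo.gggggggggg
166 ggggggggggooooooggggggggg
168 ggggggggg.ooooooo.ggggggg
170 gggggggg.oooooooooggggggg
172 ggggggg.ooooooooooo.ggggg
174 gggggggoooooooooooo.ggggg
176 gggggggoooooooooooggggggg
178 gggggg..oooo..ooogggggggg
180 ggggooo..oo......gggggggg
182 ggggooo...........ggggggg
184 gggooooo#..##.....ggggggg
186 gg.oooo#######....ggggggg
188 gg.ooo#########oogggggggg
190 gg.ooo########.oo.ggggggg
192 ggg############oo.ggggggg
194 ggg############o.gggggggg
196 ggg###########ggggggggggg
198 gg.##########gggggggggggg
200 .....########gggggggggggg
202 ......#####..gggggggggggg
204 .........#....ggggggggggg
206 ..............ggggggggggg
208 ..............ggggggggggg
210 ..............ggggggggggg
212 ..............ggggggggggg
0.0 [[314.0, 203.0], [314.0, 201.0], [303.0, 196.0], [303.0, 194.0]]
0.058 [[324.0, 191.0], [324.0, 190.0], [312.0, 185.0], [312.0, 183.0]]
0.1 [[331.0, 183.0], [331.0, 181.0], [319.0, 176.0], [319.0, 174.0]]
mouth outer [[326.0, 194.0], [325.0, 190.0], [310.0, 185.0], [310.0, 181.0]]
[[-0.91624628 -0.40060498  0.00289887  0.51841106]
 [-0.20365308  0.45953074 -0.86449807  0.30198578]
 [ 0.34499011 -0.79268351 -0.50262777  0.89582941]
 [ 0.          0.          0.          1.        ]]
```

The grey module shows exactly where the home pose predicts, and the orange lookalike behind it explains the bright edge. Nothing else has moved, so I hand in.

```bash
python3 -c "
from station import ticket; print(ticket.finish_job())"
```

```text
the job is handed in; nothing more can be done
None
```

I put the tallest module fully home in the black leaning sleeve and let go of it, pressed the button so the lever dropped, lifted the lever back fully up, and handed in the job at about 22 s of robot time; the pictures show the other modules, the bottle and the screwdriver still in place.

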